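# Load the ring gauges on the display ledge and shut the keeper

### The job

Put every ring gauge that is here out on display: lift the ones on the sloping peg board up and off their pegs, pick up the one lying on the granite, and lay them side by side across the narrow sloping walnut ledge, each flat, balanced over the middle of the ledge, with its handle pointing straight up or down the slope. Then swing the steel keeper bar over them until it is fully shut on its seats. Do not tip over the glass display cylinder.

Things in the scene. Friction and masses are not known exactly. Their poses are not given: they have to be found in the camera images.
- gauge0: flat steel ring gauge 148 long, 16 thick (mm), 0.3 kg, all alike: ring (outside 66, bore 40) with flat handle 24 wide. Origin: balance point, mid-thickness; x along the handle away from the ring: ring centre x=-34, handle x=0 to +78 (grip it at about x=+20 across y); z normal to its faces (alike). Hangs by its bore on a board peg, handle down-slope; may be absent.
- gauge1: flat steel ring gauge 148 long, 16 thick (mm), 0.3 kg, all alike: ring (outside 66, bore 40) with flat handle 24 wide. Origin: balance point, mid-thickness; x along the handle away from the ring: ring centre x=-34, handle x=0 to +78 (grip it at about x=+20 across y); z normal to its faces (alike). Hangs by its bore on a board peg, handle down-slope; may be absent.
- gauge2: flat steel ring gauge 148 long, 16 thick (mm), 0.3 kg, all alike: ring (outside 66, bore 40) with flat handle 24 wide. Origin: balance point, mid-thickness; x along the handle away from the ring: ring centre x=-34, handle x=0 to +78 (grip it at about x=+20 across y); z normal to its faces (alike). Hangs by its bore on a board peg, handle down-slope; may be absent.
- gauge3: flat steel ring gauge 148 long, 16 thick (mm), 0.3 kg, all alike: ring (outside 66, bore 40) with flat handle 24 wide. Origin: balance point, mid-thickness; x along the handle away from the ring: ring centre x=-34, handle x=0 to +78 (grip it at about x=+20 across y); z normal to its faces (alike). Starts flat on the granite before the robot; always present.
- board: fixed plywood peg board, 190 (x) by 270 (y) mm, sloping 35 degrees. Origin: centre of its upper face, 115 mm over the granite; x up the slope (away from the robot), z normal to the face. Three round pegs, dia. 12, stand 32 mm out along z at x=+45, y=-85, 0, +85 mm. Hanging gauges lie flat against the face; lift one 40 mm along z to clear its peg.
- ledge: fixed narrow walnut ledge, 50 mm wide (x), 330 long (y), sloping 18 degrees, standing 22 mm proud of a 205 by 400 mm plywood apron of the same slope. Origin: centre of the ledge's upper face, 90 mm over the granite; x up the slope (away from the robot), y along the ledge, z normal to the face. No lips: gauges stay by friction, both ends overhanging. Keeper hinges and seats at y=+-182.
- keeper (a joint): angle of the keeper bar: 0 = fully shut on its seats (end stop), 1.7 to 2.1 rad = standing open behind the ledge. Stiff friction hinge (0.22 N m, 2 to 4 N at the bar); stays where it is left.
- keeper_bar (a point): middle of the keeper bar: round steel, dia. 12, 388 mm long, along the ledge's y, on two arms at its ends, 100 mm from the hinge. Shut, it lies at x=0, z=32 mm in the ledge's frame, 10 mm clear over gauges lying flat. Can be pinched anywhere along it.
- keeper_hinge (a point): middle of the keeper's hinge line, at x=+100, y=0, z=32 mm in the ledge's frame; axis along the ledge's y. At joint value q the bar lies at x = 100 - 100 cos q, z = 32 + 100 sin q mm in the ledge's frame.
- cylinder: bystander: glass display cylinder on a nickel base, dia. 92, 160 mm high, stands upright on the granite beyond the stands; origin at the centre of its underside, z up.
Not all that is in view belongs to the job. What is shaped like the gauge1 but green or turquoise is not meant. What is shaped like the gauge3 but purple is not meant.

How it is judged:
At the end, for the whole second after the job is handed in: Every gauge present lies still and flat (within 0.1 rad) on the ledge, its balance point within 18 mm of the ledge's middle line and within 150 mm of its middle lengthwise, handle within 15 degrees of the slope direction; the keeper bar is shut to within 0.05 rad; the glass cylinder stands upright (x of gauge0 in the frame of ledge between -0.018 and 0.018 m and y of gauge0 in the frame of ledge between -0.15 and 0.15 m and z of gauge0 in the frame of ledge between 0.003 and 0.013 m and angle between the z axis of each of gauge0, gauge1, gauge2, gauge3 and the z axis of ledge, either way round below 0.1 rad and angle between the x axis of each of gauge0, gauge1, gauge2, gauge3 and the x axis of ledge, either way round below 0.26 rad and linear speed of each of gauge0, gauge1, gauge2, gauge3 below 0.01 m/s and x of gauge1 in the frame of ledge between -0.018 and 0.018 m and y of gauge1 in the frame of ledge between -0.15 and 0.15 m and z of gauge1 in the frame of ledge between 0.003 and 0.013 m and x of gauge2 in the frame of ledge between -0.018 and 0.018 m and y of gauge2 in the frame of ledge between -0.15 and 0.15 m and z of gauge2 in the frame of ledge between 0.003 and 0.013 m and x of gauge3 in the frame of ledge between -0.018 and 0.018 m and y of gauge3 in the frame of ledge between -0.15 and 0.15 m and z of gauge3 in the frame of ledge between 0.003 and 0.013 m and value of joint keeper below 0.05 rad and angle between cylinder's own z axis and vertical below 0.2 rad); the robot touches nothing.
It fails at once if the glass display cylinder is tipped over (angle between cylinder's own z axis and vertical above 0.4 rad).
Of gauge0, gauge1, gauge2 only 2 to 3 are there at a start; the rules pass over those that are not, and their reading is None.
At some moment in a run one of gauge3 may be knocked a few centimetres aside while the robot is not near it.
Once in a run the grip may slacken for a moment while it holds something.
It also fails if it takes over 210 s, if anything falls off the work surface, if the arm or the gripper's body presses on something with over 40 N, if the wrist force passes 120 N, or if a joint passes its speed limit or range.

### The arm

A 7-joint arm with a two-finger parallel gripper is mounted at the origin on the work surface. World frame = base frame: x ahead of the robot, y to its left, z up, the work surface at z = 0. Lengths are in m, angles in rad, forces in N, time in s.
With the tool pointing down it reaches from about 0.375 to 0.925 m from the base axis. Payload 3.1 kg.
Tool frame: the origin (TCP) lies on the centre line of the jaws, within the pads' length; the fingertips stand nose_length ahead of it and the grasp point (between the pads) is the TCP (nose_length is the distance from the TCP to the fingertips, in m); z points along the fingers, y is the direction in which the jaws open and shut (so a half turn about z gives the same grasp; the last joint's range is limited). The gripper opens to 85 mm and grips with 20 to 120 N. Pads are 22 mm wide; open, the fingers measure 114 mm over their backs; the gripper's body (76 mm by 85 mm) begins 54 mm behind the grasp point. The pads swing forward as they close: fully open they stand 13 mm farther back than shut.
Start: joints at [-0.098, 0.383, 0.044, 1.598, -0.018, 1.161, -0.05], TCP at [0.65, 0, 0.25] pointing down, gripper open.
Joint ranges: [-2.61, 2.61], [-0.41, 2.15], [-1.48, 1.57], [0, 2.5], [-1.57, 4.71], [0.05, 1.97], [-2.85, 2.85]. Speed limits (rad/s): [2.79, 2.79, 3.14, 3.14, 3.14, 3.14, 3.14].

### API

Orientations are given as a unit quaternion [x, y, z, w].
In Python, from plant import * gives the robot as it stands.
- The arm moves only by the tool arm_command, never from a script. Its argument "increments" is a list of rows, each a list of 6 numbers: the shift along the world's x, y, z scaled (see below), then the turn, a rotation vector about the world's x, y, z scaled (see below). A call has 1 to 12 rows; each row shifts and turns the commanded pose from where the row before left it; what a row does not reach is not made up. The controller multiplies each number of a shift by 0.03 m and each number of a turn by 0.12 rad. A row lasts 1/12 s, in which the tool goes at most 41.7 mm and 7.16 degrees, less where a joint would pass 70% of its speed; a pose out of reach is approached as far as the arm can. A call with a number of a shift or a turn outside -1 to 1 is refused whole. A call with a gripper value outside its range is refused whole. "fingers" is the closure, from 0 (fully open) to 1 (shut), set as the call begins (left out, the last holds). The fingers move at their own pace and stop on an object; "newtons" is the grip in N (left out, the last holds). Time passes only in rows, so rows that do not move let the fingers close. It gives the time, the measured TCP pose, the force and the opening at its end, in the units of the state.
- state(): the state, without advancing time (a new reading comes with each control period).
- capture(name): name is "scene" or "side" or "wrist"; returns the picture (420x560x3 uint8, red, green, blue); there is no depth.
- camera_model(name): a dict with "mtx" (3x3 intrinsics, pixels), "R" (3x3) and "t" (3): a world point X has camera coordinates R X + t; the wrist camera has in their place "T_tool_cam" (4x4, takes a point from camera to tool coordinates, whose origin is the TCP and whose axes are the flange's). Camera axes: x right, y down, z forward; pixel columns grow to the right and rows downward; lengths in m; the calibration is good to about 2 mm. A picture is of the moment at which its call begins: read the wrist's pose just before it. camera_model takes no time and is no camera call.
- sign_off(): hands the job in, once; it reports no verdict.
The state is a dict: "clock": time; "joint_pos": joint angles; "joint_velocities": joint speeds; "tau": joint torques, N m; "ee_pos": TCP position; "orientation": TCP orientation; "ft_force": force on the tool from outside, world axes, zero at the start; "moment": the same for the moment, N m; "opening": opening from 0.0 (shut) to 1.0 (fully open).
Only numpy, scipy, OpenCV 4.12 (cv2) and the standard library are available. Lean on these libraries where they do the work, as an engineer would, in place of code of your own. Each camera call takes 0.05 s, during which the arm holds its last target.

## Working session

There is one attempt and no reset: what is moved stays moved. The work goes in short steps, Python scripts to look and compute and a tool call to move; the robot and the scene stay as the last step left them, time stands still between calls to the robot, and variables do not carry over. Pictures are saved under pics/ and viewed, and the job is handed in when it is done.

Besides the shell and the picture viewer there is one more tool, called after ">>>" as name([rows], argument=value, ...), one row to a line, values as JSON. arm_command: Moves the arm, as the interface text tells. Shifts and turns lie within -1 to 1; 1 stands for 0.03 m of shift or 0.12 rad of turn. Its arguments: {"type":"object","properties":{"increments":{"type":"array","items":{"type":"array","items":{"type":"number","minimum":-1,"maximum":1}}},"fingers":{"type":"number"},"newtons":{"type":"number"}},"required":["increments"]}

```bash
ls; mkdir -p pics; python3 - <<'E'
from plant import *
import cv2
print(state())
for n in ["scene","side","wrist"]:
    im=capture(n); cv2.imwrite(f"pics/{n}0.png",im[:,:,::-1]); print(n,camera_model(n))
E
```

```text
pics
{'clock': 0.0, 'joint_pos': array([-0.09780087,  0.38383964,  0.04383907,  1.5995934 , -0.01792479,
        1.16116562, -0.0498907 ]), 'joint_velocities': array([-0.00176708, -0.0002231 , -0.00183055, -0.00049676,  0.00063285,
       -0.00128502,  0.00078065]), 'tau': array([-8.41360106e-04, -4.33466363e+01,  1.02427706e+00, -2.49513745e+01,
        1.06121189e-02,  1.12996699e-02, -5.17373280e-06]), 'ee_pos': array([6.49107957e-01, 9.64674438e-07, 2.48875154e-01]), 'orientation': array([ 0.70707967,  0.70713268, -0.00096543, -0.00088061]), 'ft_force': array([-0.45120371,  0.64545695,  0.3677582 ]), 'moment': array([-0.01032233, -0.05053663,  0.01356404]), 'opening': 0.9990149063035382}
scene {'mtx': array([[434.95444838,   0.        , 274.62677369],
       [  0.        , 434.95444838, 212.59932144],
       [  0.        ,   0.        ,   1.        ]]), 'R': array([[ 0.73983494,  0.67265476,  0.01341015],
       [ 0.52873666, -0.56898679, -0.62983457],
       [-0.41603102,  0.47306405, -0.77661354]]), 't': array([-0.38426082, -0.18880827,  1.49714489])}
side {'mtx': array([[423.8
[... 167 characters left out ...]
 -0.60770859,  0.01487308],
       [-0.4284236 ,  0.54207773, -0.72291421],
       [ 0.43125881, -0.58038091, -0.69077771]]), 't': array([0.41346574, 0.29555106, 1.10712304])}
wrist {'mtx': array([[361.59639463,   0.        , 279.41297311],
       [  0.        , 361.59639463, 205.17576528],
       [  0.        ,   0.        ,   1.        ]]), 'T_tool_cam': array([[ 6.86366118e-04, -9.58683248e-01, -2.84474882e-01,
         7.14284556e-02],
       [ 9.99997540e-01,  1.25806898e-03, -1.82696350e-03,
        -4.12859512e-04],
       [ 2.10936833e-03, -2.84472928e-01,  9.58681753e-01,
        -1.22687095e-01],
       [ 0.00000000e+00,  0.00000000e+00,  0.00000000e+00,
         1.00000000e+00]])}
```

View pics/scene0.png

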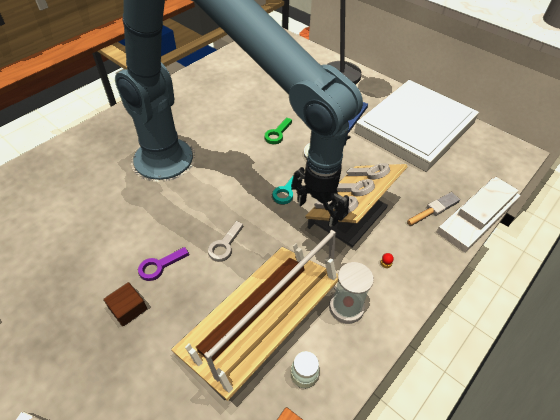

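View pics/side0.png

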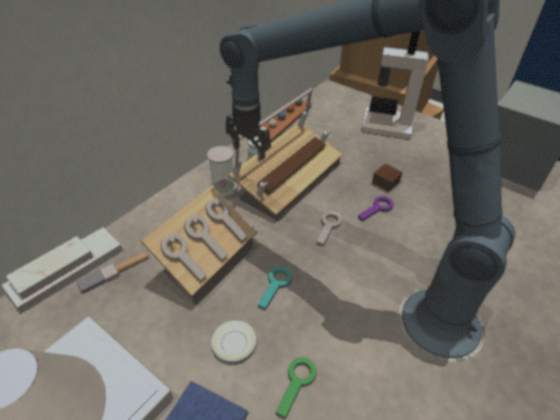

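View pics/wrist0.png

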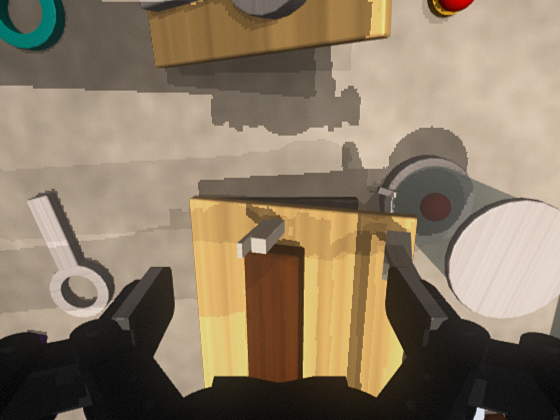

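```bash
python3 - <<'E'
import cv2
s=cv2.imread('pics/scene0.png');d=cv2.imread('pics/side0.png')
def crop(im,x0,y0,x1,y1,n,k):
    c=cv2.resize(im[y0:y1,x0:x1],None,fx=k,fy=k,interpolation=cv2.INTER_CUBIC)
    for x in range(-(-x0//10)*10,x1,10):
        cv2.line(c,((x-x0)*k,0),((x-x0)*k,4 if x%50 else 14),(255,255,255),1)
        if x%50==0: cv2.putText(c,str(x),((x-x0)*k+2,24),0,.4,(255,255,255),1)
    for y in range(-(-y0//10)*10,y1,10):
        cv2.line(c,(0,(y-y0)*k),(4 if y%50 else 14,(y-y0)*k),(255,255,255),1)
        if y%50==0: cv2.putText(c,str(y),(16,(y-y0)*k+4),0,.4,(255,255,255),1)
    cv2.imwrite('pics/'+n,c)
crop(s,165,220,365,400,'c_sl.png',4 if 0 else 3)
crop(d,130,80,350,300,'c_d.png',3)
crop(d,300,190,410,250,'c_g3.png',6)
crop(s,290,150,420,250,'c_b.png',5)
E
```

```text
(no output)
```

View pics/c_sl.png

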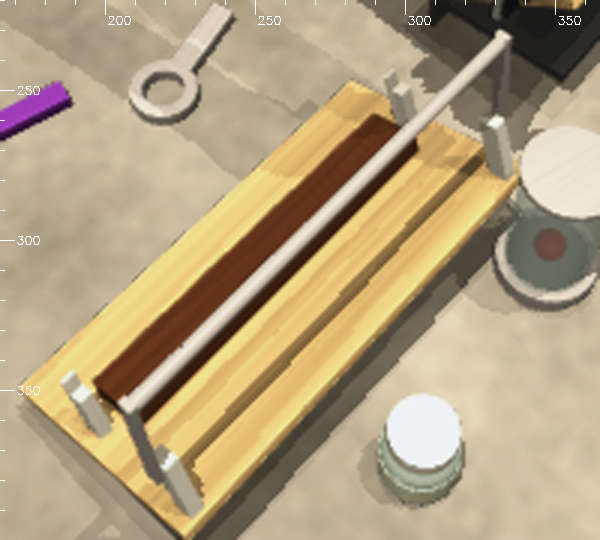

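View pics/c_d.png

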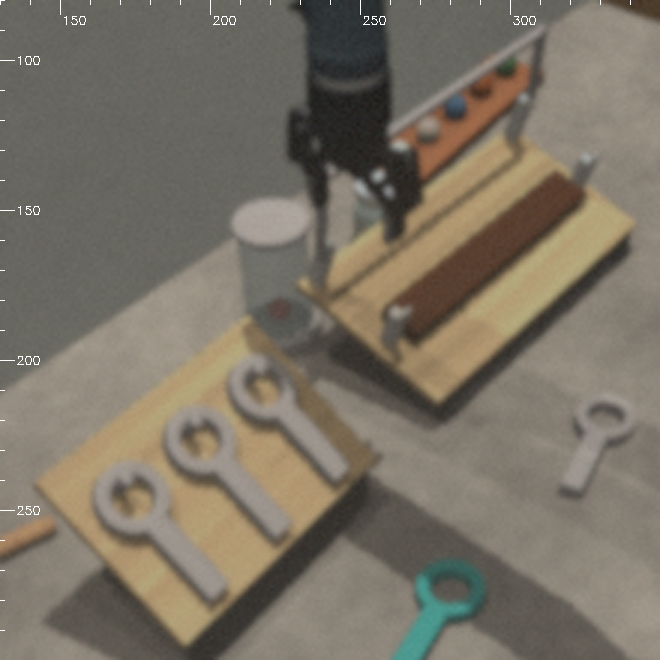

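View pics/c_b.png

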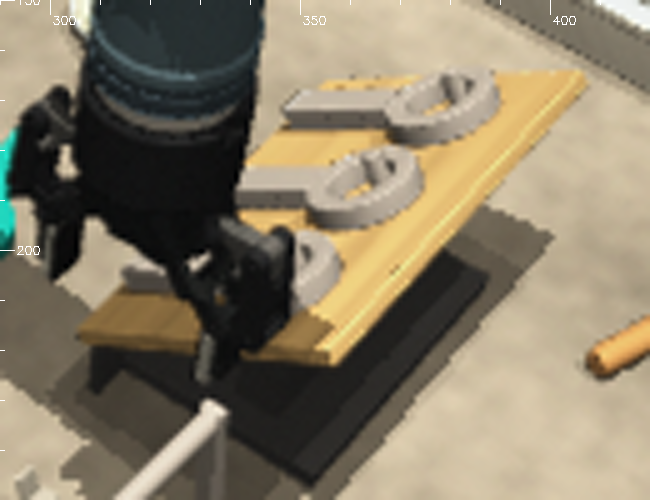

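View pics/c_g3.png

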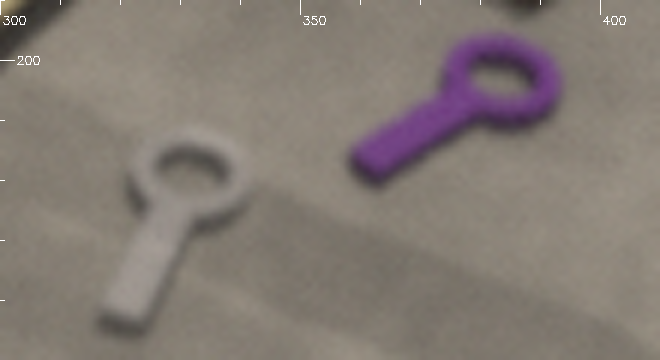

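```bash
cat > h.py <<'E'
import numpy as np, cv2
from scipy.spatial.transform import Rotation as Ro
from scipy.optimize import least_squares
CM={'scene':dict(mtx=np.array([[434.95444838,0,274.62677369],[0,434.95444838,212.59932144],[0,0,1]]),R=np.array([[0.73983494,0.67265476,0.01341015],[0.52873666,-0.56898679,-0.62983457],[-0.41603102,0.47306405,-0.77661354]]),t=np.array([-0.38426082,-0.18880827,1.49714489])),
'side':dict(mtx=np.array([[423.82843741,0,282.35503247],[0,423.82843741,209.07274762],[0,0,1]]),R=np.array([[-0.79402082,-0.60770859,0.01487308],[-0.4284236,0.54207773,-0.72291421],[0.43125881,-0.58038091,-0.69077771]]),t=np.array([0.41346574,0.29555106,1.10712304]))}
WM=np.array([[361.59639463,0,279.41297311],[0,361.59639463,205.17576528],[0,0,1]])
TTC=np.array([[6.86366118e-04,-9.58683248e-01,-2.84474882e-01,7.14284556e-02],[9.99997540e-01,1.25806898e-03,-1.82696350e-03,-4.12859512e-04],[2.10936833e-03,-2.84472928e-01,9.58681753e-01,-1.22687095e-01],[0,0,0,1]])
def wristcam(p,q):
    T=np.eye(4);T[:3,:3]=Ro.from_quat(q).as_matrix();T[:3,3]=p
    C=np.linalg.inv(T@TTC); return dict(mtx=WM,R=C[:3,:3],t=C[:3,3])
def proj(cam,X):
    c=CM[cam] if isinstance(cam,str) else cam
    Y=(c['R']@np.atleast_2d(X).T).T+c['t']; u=(c['mtx']@Y.T).T
    return u[:,:2]/u[:,2:]
def ray(cam,px,z):
    c=CM[cam] if isinstance(cam,str) else cam
    o=-c['R'].T@c['t']; d=c['R'].T@np.linalg.inv(c['mtx'])@np.array([px[0],px[1],1]); return o+d*(z-o[2])/d[2]
def frame(x,y,yaw,h,slope):  # R,t ; x up the slope
    return Ro.from_euler('ZY',[yaw,-slope]).as_matrix(),np.array([x,y,h])
def fitframe(h,slope,obs,x0):
    def f(p):
        R,t=frame(*p,h,slope)
        return np.concatenate([(proj(c,R@np.array(X)+t)[0]-np.array(u)) for c,X,u in obs])
    r=least_squares(f,x0,loss='soft_l1',x_scale=[.01,.01,.05]); return r.x,f(r.x).reshape(-1,2)
E
python3 - <<'E'
from h import *
S=np.radians
o=lambda k,x0,y0:(lambda X,Y:(x0+X/k,y0+Y/k))
s=o(3,165,220);d=o(3,130,80)
obs=[('scene',(-.025,-.165,0),s(97,383)),('scene',(-.025,.165,0),s(372,113)),('scene',(.025,.165,0),s(418,135)),
('side',(.025,-.165,0),d(555,172)),('side',(-.025,-.165,0),d(585,192)),('side',(-.025,.165,0),d(412,328))]
p,r=fitframe(.09,S(18),obs,[.7,-.15,0]);print('ledge',p,r.round(1).tolist())
R,t=frame(*p,.09,S(18))
def fb(v):
    q=v[0];return np.concatenate([proj('scene',R@[.1-.1*np.cos(q),yy,.032+.1*np.sin(q)]+t)[0]-u for yy,u in((.194,s(503,37)),(-.194,s(128,408)))])
b=least_squares(fb,[1.8]);print('q',b.x,b.fun)
b5=o(5,290,150)
obs=[('side',(.095,.135,0),d(35,487)),('side',(.095,-.135,0),d(248,320)),('side',(-.095,-.135,0),d(378,458)),('side',(-.095,.135,0),d(190,645)),
('scene',(.095,-.135,0),b5(330,355)),('scene',(.095,.135,0),b5(585,72)),('scene',(-.095,-.135,0),b5(78,338))]
p,r=fitframe(.115,S(35),obs,[.7,.25,0]);print('board',p,r.round(1).tolist())
g=o(6,300,190)
for c,a,e in(('side',g(188,178),g(128,322)),('scene',s(163,90),s(225,10))):
    A=ray(c,a,.016);E=ray(c,e,.016);print('g3',c,A,E,np.linalg.norm(A-E),np.arctan2(*(E-A)[1::-1]))
print('cyl',ray('scene',s(570,172),.16),ray('scene',s(548,262),.02))
E
```

```text
ledge [ 0.64619629 -0.21913186  0.00171016] [[-2.0, -0.4], [1.0, 0.0], [-0.1, -0.0], [-0.9, -2.1], [-0.4, -0.6], [0.5, 1.0]]
q [1.74816563] [ 0.28244625  0.88797168 -1.5924613   0.85929945]
board [0.61950337 0.23214925 0.06349906] [[-0.5, -1.8], [-1.2, -2.9], [-0.4, -1.2], [-0.4, -0.2], [-0.2, -0.9], [-1.5, -1.4], [-1.4, -1.1]]
g3 side [ 0.42210583 -0.1279177   0.016     ] [ 0.39051628 -0.02284797  0.016     ] 0.10971576016998465 1.862852292643356
g3 scene [ 0.43047992 -0.13703068  0.016     ] [ 0.40551614 -0.02919351  0.016     ] 0.11068896476447806 1.7982842512228019
cyl [ 0.80147982 -0.03207764  0.16      ] [ 0.80759555 -0.03559381  0.02      ]
```

```bash
cat > w.py <<'E'
# save a wrist picture with pose
import sys,json,cv2,numpy as np
from plant import *
n=sys.argv[1]; s=state(); im=capture('wrist'); cv2.imwrite(f'pics/{n}.png',im[:,:,::-1])
json.dump(dict(p=list(map(float,s['ee_pos'])),q=list(map(float,s['orientation']))),open(f'pics/{n}.json','w'))
print(s['clock'],s['ee_pos'].round(4),s['orientation'].round(4),s['ft_force'].round(1),round(s['opening'],3))
E
python3 - <<'E'
from h import *
w=wristcam([.6491,0,.24888],[ 0.70707967,  0.70713268, -0.00096543, -0.00088061])
A=ray(w,(80,289),.016);E=ray(w,(38,197),.016);print(A,E,np.linalg.norm(A-E),np.arctan2(*(E-A)[1::-1]))
E
grep -rn nose_length . 2>/dev/null | head; python3 -c "
import plant;print([x for x in dir(plant) if x[0]!='_'])"
```

```text
[ 0.42717295 -0.13118716  0.016     ] [ 0.40061603 -0.02592685  0.016     ] 0.10855875473687372 1.817936182476507
['IKError', 'camera_model', 'capture', 'nose_length', 'sign_off', 'state']
```

>>> arm_command([
  [0,-1,0.5,0,0,0],
  [0,-1,0.5,0,0,0],
  [0,-1,0.5,0,0,0],
  [0,-1,0.5,0,0,0],
  [0,-1,0.5,0,0,0],
  [0,-1,0.5,0,0,0],
  [0,-0.8,0.5,0,0,0],
  [0,0,0,0,0,0],
], fingers=0, newtons=60)

```text
clock: 0.82
ee_pos: [0.6492, -0.2139, 0.359]
orientation: [0.711, 0.703, -0.001, 0.004]
ft_force: [-0.1, -1.5, 0.9]
opening: 0.999
```

```bash
python3 w.py w1; python3 -c "
from plant import *
print(nose_length if not callable(nose_length) else nose_length(), state()['joint_pos'].round(2))"
```

```text
0.8167 [ 0.6492 -0.2139  0.359 ] [ 0.7112  0.703  -0.001   0.0044] [-0.1 -1.5  0.9] 0.999
0.019 [ 0.15  0.38  0.14  1.38 -0.05  1.38  0.28]
```

View pics/w1.png

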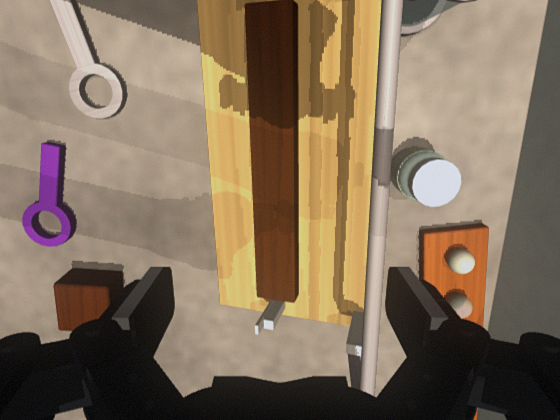

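```bash
cat > crop.py <<'E'
import cv2,sys
n,x0,y0,x1,y1,k=sys.argv[1],*map(int,sys.argv[2:7])
im=cv2.imread(f'pics/{n}.png')
c=cv2.resize(im[y0:y1,x0:x1],None,fx=k,fy=k,interpolation=cv2.INTER_CUBIC)
st=5 if k>4 else 10; L=st*4 if st==5 else 50
for x in range(-(-x0//st)*st,x1,st):
    cv2.line(c,((x-x0)*k,0),((x-x0)*k,4 if x%L else 14),(0,0,255),1)
    if x%L==0: cv2.putText(c,str(x),((x-x0)*k+2,24),0,.4,(0,0,255),1)
for y in range(-(-y0//st)*st,y1,st):
    cv2.line(c,(0,(y-y0)*k),(4 if y%L else 14,(y-y0)*k),(0,0,255),1)
    if y%L==0: cv2.putText(c,str(y),(16,(y-y0)*k+4),0,.4,(0,0,255),1)
cv2.imwrite(f'pics/{sys.argv[7]}.png',c)
E
python3 crop.py w1 200 250 320 340 6 a1; python3 crop.py w1 200 0 320 60 6 a2;python3 crop.py w1 40 0 140 130 5 a3
```

```text
(no output)
```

View pics/a1.png

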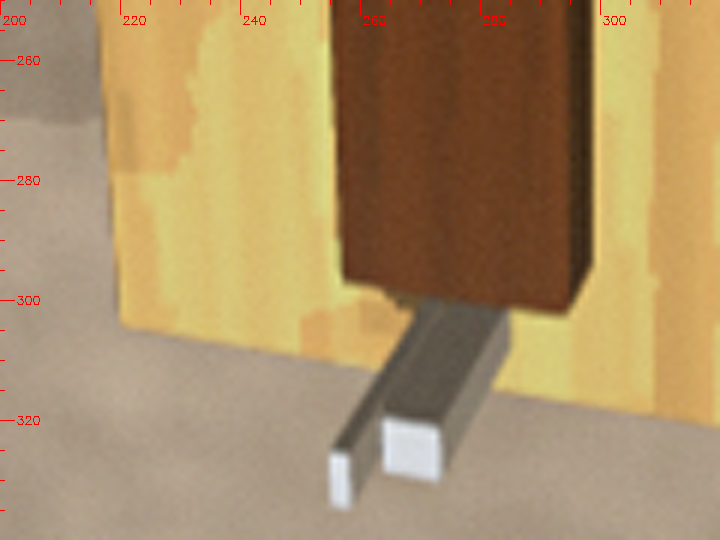

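View pics/a2.png

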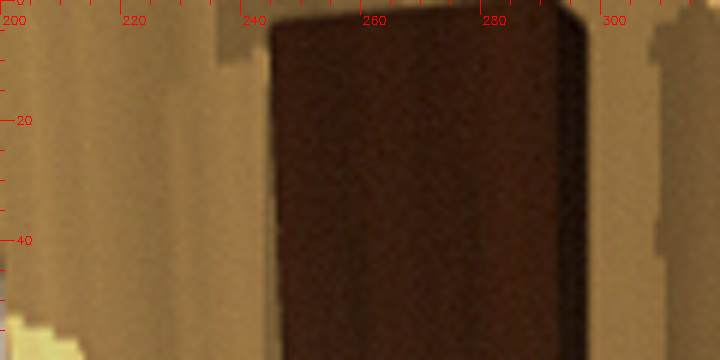

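View pics/a3.png

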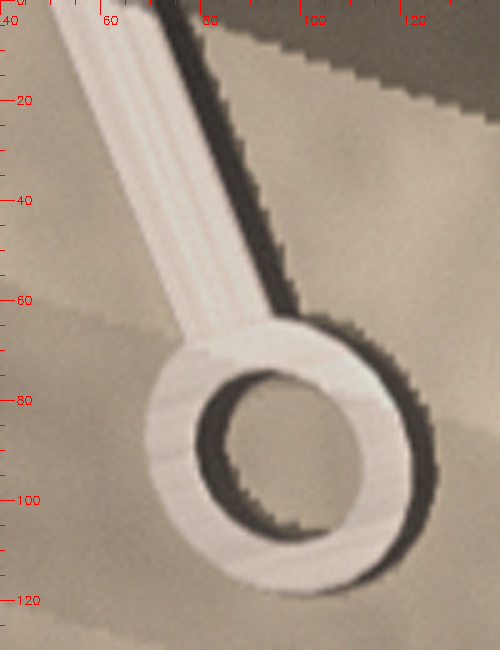

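```bash
python3 - <<'E'
from h import *
import json
j=json.load(open('pics/w1.json'));w=wristcam(j['p'],j['q'])
obs=[(w,(-.025,-.165,0),(257.5,296.5)),(w,(.025,-.165,0),(294.5,302)),(w,(-.025,.165,0),(245.3,4)),(w,(.025,.165,0),(292.5,.5))]
p,r=fitframe(.09,np.radians(18),obs,[.65,-.2,0]);print('ledge',p,r.round(1).tolist())
A=ray(w,(95.5,91),.016);E=ray(w,(60.7,0),.016);M=ray(w,(84,60),.016);print(A,E,np.linalg.norm(A-E),np.arctan2(*(E-A)[1::-1]),np.arctan2(*(E-M)[1::-1]))
E
```

```text
ledge [ 0.64160144 -0.22016126  0.007348  ] [[-0.8, 2.2], [0.7, 2.9], [-0.8, -0.2], [0.8, -1.7]]
[ 0.42504093 -0.13462718  0.016     ] [ 0.40105752 -0.03501449  0.016     ] 0.10245921978575395 1.8070659625674057 1.8132897731286517
```

>>> arm_command([
  [-1,0.7,-0.5,0,0,0.5],
  [-1,0.7,-0.5,0,0,0.5],
  [-1,0.7,-0.5,0,0,0.5],
  [-1,0.7,-0.5,0,0,0.5],
  [-1,0.7,-0.8,0,0,0],
  [-1,0.7,-0.8,0,0,0],
  [-1,0.6,-0.8,0,0,0],
  [-1,0.2,-0.9,0,0,0],
  [0,0,0,0,0,0],
  [0,0,0,0,0,0],
], fingers=0.4)

```text
clock: 1.7
ee_pos: [0.4059, -0.0544, 0.194]
orientation: [0.616, 0.788, -0.004, -0.005]
ft_force: [1.1, 0.2, 1.0]
opening: 0.601
```

```bash
python3 w.py w2
```

```text
1.7 [ 0.4059 -0.0544  0.194 ] [ 0.616   0.7877 -0.0037 -0.0053] [1.1 0.2 1. ] 0.601
```

View pics/w2.png

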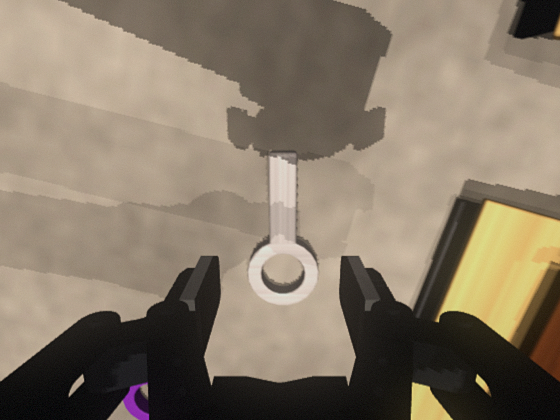

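```bash
cat >g.py <<'E'
from h import *
import json,sys
n=sys.argv[1];a=list(map(float,sys.argv[2:6]));z=float(sys.argv[6])
j=json.load(open(f'pics/{n}.json'));w=wristcam(j['p'],j['q'])
A=ray(w,a[:2],z);E=ray(w,a[2:],z);d=(E-A)/np.linalg.norm(E-A)
print(A,E,np.linalg.norm(A-E),np.arctan2(d[1],d[0]),'grip',A+.069*d, 'tool yaw',2*np.arctan2(j['q'][1],j['q'][0])-np.pi/2)
E
python3 g.py w2 283 274 284.5 151 .016
```

```text
[ 0.42600384 -0.13483349  0.016     ] [ 0.39964451 -0.02522137  0.016     ] 0.11273700572161047 1.8067934308801483 grip [ 0.40987077 -0.06774605  0.016     ] tool yaw 0.2435448087732115
```

>>> arm_command([
  [0,-0.25,-0.8,0,0,0],
  [0,-0.22,-0.8,0,0,0],
  [0,0,-0.8,0,0,0],
  [0,0,-0.8,0,0,0],
  [0,0,-0.8,0,0,0],
  [0,0,-0.8,0,0,0],
  [0,0,-0.6,0,0,0],
  [0,0,-0.3,0,0,0],
  [0,0,-0.1,0,0,0],
  [0,0,0,0,0,0],
  [0,0,0,0,0,0],
  [0,0,0,0,0,0],
])

```text
clock: 2.75
ee_pos: [0.4153, -0.0705, 0.0263]
orientation: [0.617, 0.787, 0.001, 0.001]
ft_force: [0.5, -0.4, 0.4]
opening: 0.602
```

```bash
python3 w.py w3
```

```text
2.75 [ 0.4153 -0.0705  0.0263] [0.6174 0.7867 0.0009 0.0013] [ 0.5 -0.4  0.4] 0.602
```

View pics/w3.png

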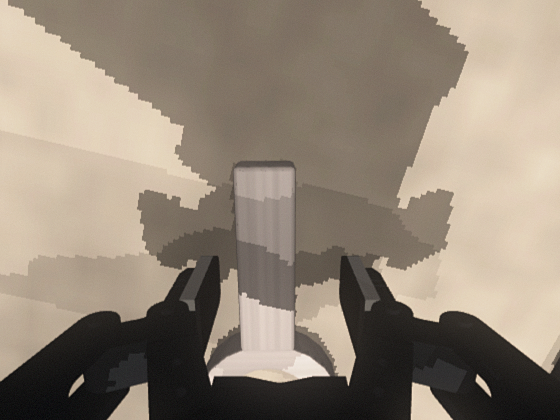

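>>> arm_command([
  [-0.17,0,-0.1,0,0,0],
  [0,0,0,0,0,0],
  [0,0,0,0,0,0],
])

```text
clock: 3.05
ee_pos: [0.4076, -0.0704, 0.0221]
orientation: [0.617, 0.787, -0.0, -0.0]
ft_force: [-0.1, 0.0, -0.1]
opening: 0.599
```

>>> arm_command([
  [0,0,0,0,0,0],
  [0,0,0,0,0,0],
  [0,0,0,0,0,0],
  [0,0,0,0,0,0],
  [0,0,0,0,0,0],
  [0,0,0,0,0,0],
  [0,0,0,0,0,0],
  [0,0,0,0,0,0],
], fingers=1, newtons=90)

```text
clock: 3.72
ee_pos: [0.4089, -0.0704, 0.0226]
orientation: [0.617, 0.787, 0.0, 0.0]
ft_force: [-1.5, 0.8, 6.1]
opening: 0.25
```

```bash
python3 w.py w4
```

```text
3.7167 [ 0.4089 -0.0704  0.0226] [6.171e-01 7.869e-01 2.000e-04 2.000e-04] [-1.5  0.8  6.1] 0.25
```

View pics/w4.png

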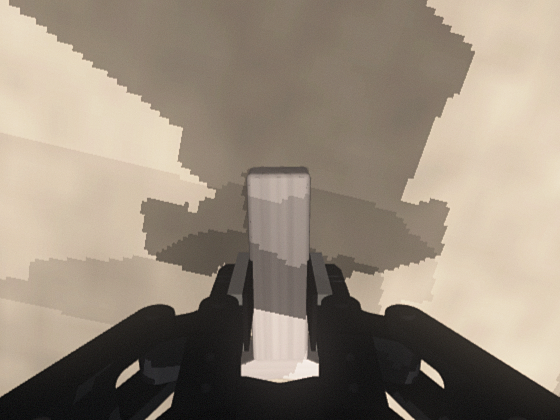

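```bash
python3 g.py w4 279 171.5 278.8 300 .016
```

```text
[ 0.39715824 -0.02608816  0.016     ] [ 0.40967287 -0.07734177  0.016     ] 0.05275934537405046 -1.3313114969224207 grip [ 0.41352519 -0.09311892  0.016     ] tool yaw 0.2406570850782488
```

>>> arm_command([
  [0,0,0.5,0,0,0],
  [0,0,1,0,0,0],
  [0,0,1,0,0,0],
  [0,0,1,0,0,0],
  [0,0,1,0,0,0],
  [0,0,1,0,0,0],
  [0,0,1,0,0,0],
  [0,0,1,0,0,0],
  [0,0,0.5,0,0,0],
  [0,0,0,0,0,0],
])

```text
clock: 4.6
ee_pos: [0.4104, -0.0706, 0.2653]
orientation: [0.617, 0.787, 0.002, 0.003]
ft_force: [1.1, -0.6, -3.2]
opening: 0.252
```

```bash
python3 w.py w5;  python3 -c "
from plant import *
print(state()['joint_pos'].round(2))"
```

```text
4.6 [ 0.4104 -0.0706  0.2653] [0.6174 0.7866 0.0021 0.0029] [ 1.1 -0.6 -3.2] 0.252
[ 0.05 -0.09  0.02  2.11  0.    1.11  0.31]
```

View pics/w5.png

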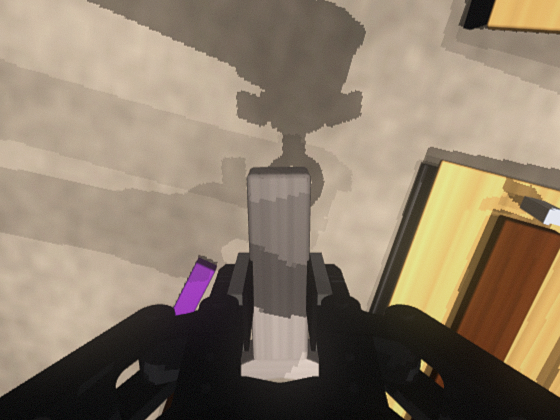

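>>> arm_command([
  [0.25,-0.74,0,0,0,0.93],
  [0.25,-0.74,0,0,0,0.93],
  [0.25,-0.74,0,0,0,0.93],
  [0.25,-0.74,0,0,0,0.93],
  [0.25,-0.74,0,0,0,0.93],
  [0.25,-0.74,0,0,0,0.93],
  [0.25,-0.74,0,0,0,0.93],
  [0.25,-0.74,0,0,0,0.93],
  [0.25,-0.74,0,0,0,0.93],
  [0.25,-0.74,0,0,0,0.93],
  [0.25,-0.74,0,0,0,0.93],
  [0.25,-0.74,0,0,0,0.93],
])

```text
clock: 5.65
ee_pos: [0.4965, -0.3366, 0.2575]
orientation: [-0.007, 1.0, 0.002, -0.004]
ft_force: [0.2, 0.5, -3.2]
opening: 0.251
```

>>> arm_command([
  [0,0,0,0,-0.5,0],
  [0,0,0,0,-0.5,0],
  [0,0,0,0,-0.5,0],
  [0,0,0,0,-0.5,0],
  [0,0,0,0,-0.62,0],
  [0,0,0,0,0,0],
  [0,0,0,0,0,0],
])

```text
clock: 6.23
ee_pos: [0.495, -0.336, 0.2579]
orientation: [-0.003, 0.988, 0.001, 0.152]
ft_force: [0.4, -0.1, -3.1]
opening: 0.252
```

```bash
cat > st.py <<'E'
from h import *
from plant import *
s=state();R=Ro.from_quat(s['orientation']).as_matrix()
print(round(s['clock'],2),s['ee_pos'].round(4),'toolx',R[:,0].round(3),'toolz',R[:,2].round(3),s['ft_force'].round(1),round(s['opening'],3),s['joint_pos'].round(2))
for nm,(x,y,yaw,h,sl) in dict(ledge=(.642,-.22,.005,.09,18),board=(.618,.232,.063,.115,35)).items():
    F,t=frame(x,y,yaw,h,np.radians(sl)); print(nm,'TCP in frame mm',(F.T@(s['ee_pos']-t)*1000).round(1),'toolx',(F.T@R[:,0]).round(3),'toolz',(F.T@R[:,2]).round(3))
E
python3 st.py; python3 w.py w6
```

```text
6.23 [ 0.495  -0.336   0.2579] toolx [-0.953 -0.006 -0.301] toolz [ 0.301  0.003 -0.954] [ 0.4 -0.1 -3.1] 0.252 [ 0.45  0.15  0.18  1.91 -0.28  0.85  2.36]
ledge TCP in frame mm [ -88.4 -115.3  205.3] toolx [-1.    -0.001  0.008] toolz [-0.008  0.002 -1.   ]
board TCP in frame mm [ -47.8 -559.1  208. ] toolx [-0.953  0.054  0.299] toolz [-0.3   -0.016 -0.954]
6.2333 [ 0.495  -0.336   0.2579] [-0.0031  0.9883  0.0011  0.1525] [ 0.4 -0.1 -3.1] 0.252
```

View pics/w6.png

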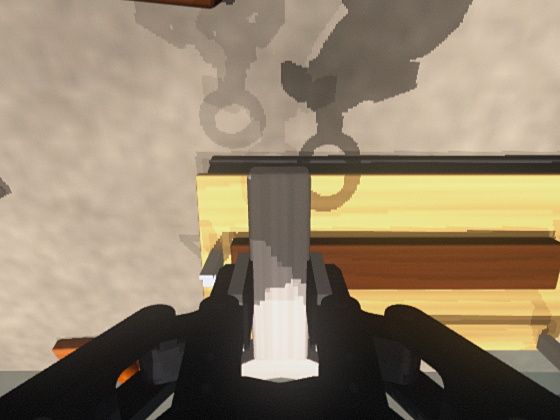

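>>> arm_command([
  [0.63,0,-0.73,0,-0.07,0],
  [0.63,0,-0.73,0,0,0],
  [0.63,0,-0.73,0,0,0],
  [0.63,0,-0.73,0,0,0],
  [0.63,-0.06,-0.73,0,0,0],
  [0,0,0,0,0,0],
  [0,0,0,0,0,0],
  [0,0,0,0,0,0],
])

```text
clock: 6.95
ee_pos: [0.5933, -0.3383, 0.152]
orientation: [-0.005, 0.987, -0.001, 0.16]
ft_force: [-0.6, 0.3, -3.1]
opening: 0.246
```

```bash
python3 st.py; python3 w.py w7; python3 - <<'E'
from plant import *
import cv2
for n in('side','scene'): cv2.imwrite(f'pics/{n}7.png',capture(n)[:,:,::-1])
E
python3 crop.py side7 200 60 360 220 4 a7
```

```text
6.95 [ 0.5933 -0.3383  0.152 ] toolx [-0.949 -0.01  -0.316] toolz [ 0.316  0.    -0.949] [-0.6  0.3 -3.1] 0.246 [ 0.42  0.42  0.13  1.82 -0.36  0.66  2.37]
ledge TCP in frame mm [ -27.7 -118.    74.2] toolx [-1.    -0.005 -0.007] toolz [ 0.007 -0.001 -1.   ]
board TCP in frame mm [ -28.4 -567.6   65. ] toolx [-0.957  0.05   0.285] toolz [-0.286 -0.019 -0.958]
6.95 [ 0.5933 -0.3383  0.152 ] [-4.700e-03  9.871e-01 -5.000e-04  1.600e-01] [-0.6  0.3 -3.1] 0.246
```

View pics/w7.png

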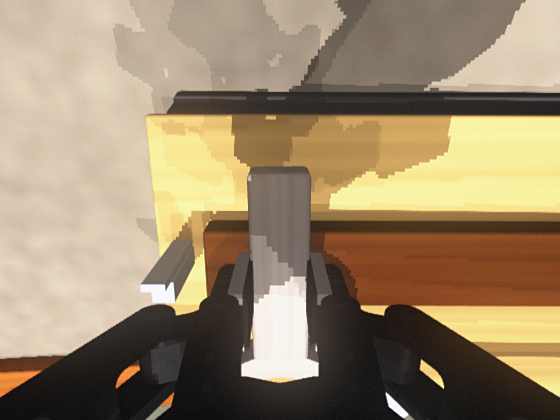

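View pics/a7.png

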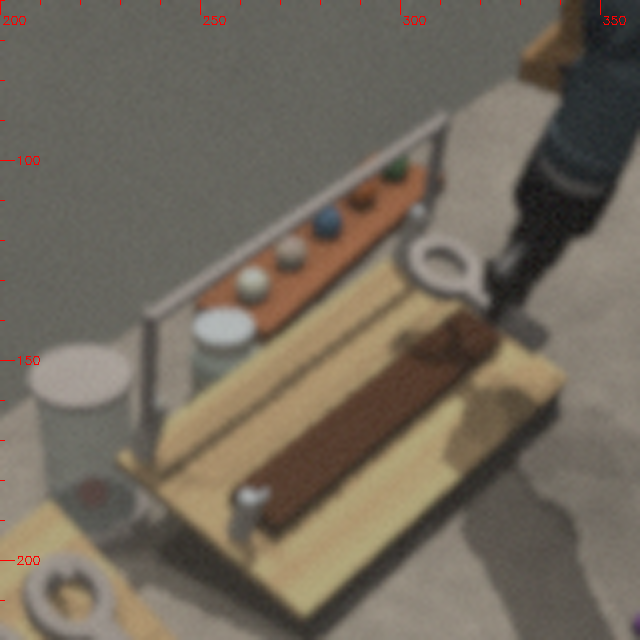

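```bash
cat > ov.py <<'E'
from h import *
import json,sys
n=sys.argv[1];j=json.load(open(f'pics/{n}.json'));w=wristcam(j['p'],j['q']);im=cv2.imread(f'pics/{n}.png')
L=(.642,-.22,.005,.09,np.radians(18))
R,t=frame(*L)
P=[R@np.array(c)+t for c in((-.025,-.165,0),(.025,-.165,0),(.025,.165,0),(-.025,.165,0))]
print(proj(w,np.array(P)).round(1).tolist())
cv2.polylines(im,[proj(w,np.array(P)).round().astype(int)],True,(0,255,0),1)
cv2.imwrite(f'pics/{n}o.png',im)
E
python3 ov.py w7
```

```text
[[199.9, 229.8], [204.7, 305.3], [737.6, 308.8], [770.0, 233.4]]
```

View pics/w7o.png

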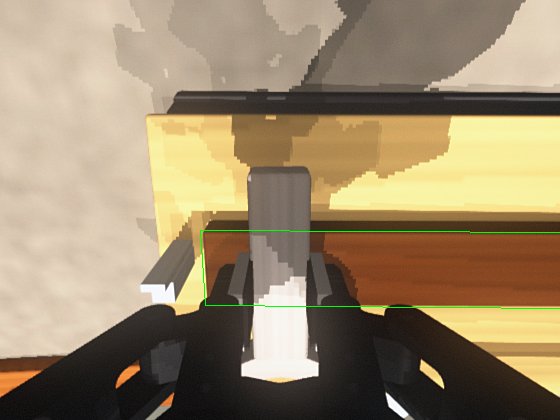

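>>> arm_command([
  [0.08,0,-0.35,0,0,0],
  [0.08,0,-0.35,0,0,0],
  [0.08,0,-0.35,0,0,0],
  [0.08,0,-0.25,0,0,0],
  [0,0,-0.2,0,0,0],
  [0,0,0,0,0,0],
  [0,0,0,0,0,0],
  [0,0,0,0,0,0],
])

```text
clock: 7.77
ee_pos: [0.6026, -0.3389, 0.1077]
orientation: [-0.004, 0.987, -0.001, 0.161]
ft_force: [-0.2, -0.8, -4.2]
opening: 0.246
```

```bash
python3 st.py
```

```text
7.77 [ 0.6026 -0.3389  0.1077] toolx [-0.948 -0.008 -0.318] toolz [ 0.318 -0.    -0.948] [-0.2 -0.8 -4.2] 0.246 [ 0.43  0.49  0.11  1.82 -0.39  0.59  2.4 ]
ledge TCP in frame mm [ -32.6 -118.8   29.2] toolx [-1.    -0.004 -0.009] toolz [ 0.009 -0.002 -1.   ]
board TCP in frame mm [ -46.2 -568.8   23.4] toolx [-0.958  0.051  0.283] toolz [-0.284 -0.02  -0.959]
```

Go down in small steps until force shows contact.

>>> arm_command([
  [0.03,0,-0.1,0,0.06,0],
  [0.02,0,-0.08,0,0,0],
  [0,0,0,0,0,0],
  [0,0,0,0,0,0],
])

```text
clock: 8.1
ee_pos: [0.604, -0.3384, 0.102]
orientation: [-0.004, 0.988, -0.001, 0.157]
ft_force: [0.0, 0.0, -3.3]
opening: 0.252
```

```bash
python3 st.py
```

```text
8.1 [ 0.604  -0.3384  0.102 ] toolx [-0.951 -0.009 -0.31 ] toolz [ 0.31   0.    -0.951] [ 0.   0.  -3.3] 0.252 [ 0.43  0.5   0.11  1.81 -0.38  0.59  2.39]
ledge TCP in frame mm [ -33.  -118.2   23.4] toolx [-1.    -0.004 -0.001] toolz [ 0.001 -0.001 -1.   ]
board TCP in frame mm [ -48.3 -568.4   18. ] toolx [-0.956  0.051  0.29 ] toolz [-0.292 -0.019 -0.956]
```

>>> arm_command([
  [0.01,0,-0.06,0,0,0],
  [0,0,0,0,0,0],
  [0,0,0,0,0,0],
])

```text
clock: 8.35
ee_pos: [0.6044, -0.3387, 0.1015]
orientation: [-0.004, 0.988, -0.001, 0.157]
ft_force: [-4.0, 1.7, 4.1]
opening: 0.25
```

```bash
python3 st.py
```

```text
8.35 [ 0.6044 -0.3387  0.1015] toolx [-0.95  -0.009 -0.311] toolz [ 0.311  0.    -0.95 ] [-4.   1.7  4.1] 0.25 [ 0.43  0.5   0.11  1.81 -0.38  0.59  2.39]
ledge TCP in frame mm [ -32.8 -118.5   22.8] toolx [-1.    -0.004 -0.002] toolz [ 0.002 -0.001 -1.   ]
board TCP in frame mm [ -48.3 -568.7   17.4] toolx [-0.956  0.051  0.29 ] toolz [-0.291 -0.019 -0.957]
```

>>> arm_command([
  [0,0,0,0,0,0],
  [0,0,0,0,0,0],
  [0,0,0,0,0,0],
  [0,0,0,0,0,0],
  [0,0,0,0,0,0],
], fingers=0.55)

```text
clock: 8.77
ee_pos: [0.6047, -0.3389, 0.1006]
orientation: [-0.004, 0.987, -0.001, 0.158]
ft_force: [-1.2, -0.4, 0.0]
opening: 0.446
```

>>> arm_command([
  [-0.1,0,0.3,0,0,0],
  [-0.2,0,0.6,0,0,0],
  [-0.3,0,0.9,0,0,0],
  [-0.3,0,0.9,0,0,0],
  [-0.3,0,0.9,0,0,0],
  [-0.3,0,0.9,0,0,0],
  [0,0,0,0,0,0],
])

```text
clock: 9.35
ee_pos: [0.5608, -0.3423, 0.2438]
orientation: [-0.003, 0.987, -0.004, 0.163]
ft_force: [0.3, -0.9, 0.3]
opening: 0.452
```

```bash
python3 st.py; python3 w.py w8; python3 - <<'E'
from plant import *
import cv2
for n in('side',): cv2.imwrite(f'pics/{n}8.png',capture(n)[:,:,::-1])
E
python3 crop.py side8 200 60 360 220 4 a8
```

```text
9.35 [ 0.5608 -0.3423  0.2438] toolx [-0.947 -0.008 -0.321] toolz [ 0.321 -0.008 -0.947] [ 0.3 -0.9  0.3] 0.452 [ 0.41  0.26  0.18  1.81 -0.3   0.81  2.33]
ledge TCP in frame mm [ -30.3 -121.9  171.6] toolx [-1.    -0.003 -0.012] toolz [ 0.012 -0.009 -1.   ]
board TCP in frame mm [  -2.5 -569.6  159. ] toolx [-0.959  0.052  0.28 ] toolz [-0.281 -0.028 -0.959]
9.35 [ 0.5608 -0.3423  0.2438] [-0.0032  0.9867 -0.0044  0.1626] [ 0.3 -0.9  0.3] 0.452
```

View pics/w8.png

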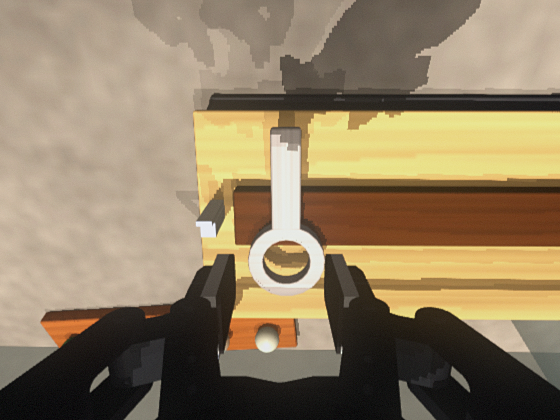

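View pics/a8.png

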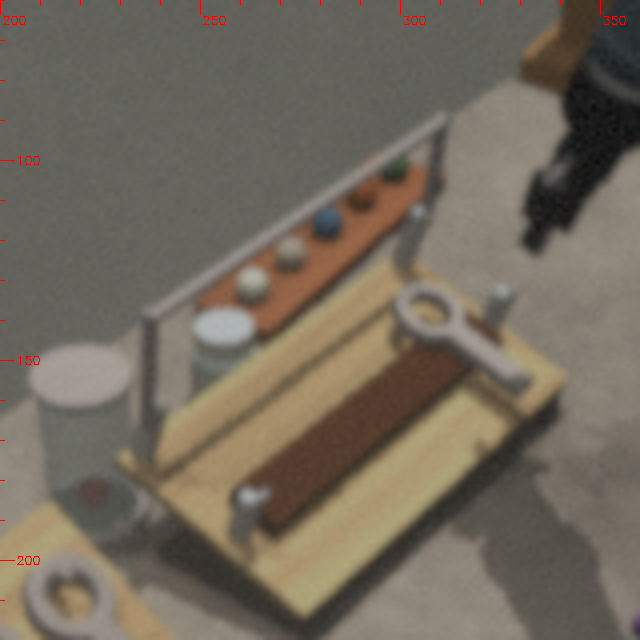

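```bash
cat > pl.py <<'E'
# pl.py pic frame zmm px py px py ... -> coordinates in frame (mm)
from h import *
import json,sys
FR=dict(ledge=(.642,-.22,.005,.09,np.radians(18)),board=(.618,.232,.063,.115,np.radians(35)))
n,fr,z=sys.argv[1:4];a=np.array(list(map(float,sys.argv[4:]))).reshape(-1,2)
if n in CM or n.rstrip('0123456789') in CM: w=CM[n.rstrip('0123456789')]
else: j=json.load(open(f'pics/{n}.json'));w=wristcam(j['p'],j['q'])
F,t=frame(*FR[fr])
o=F.T@(-w['R'].T@w['t']-t)
for p in a:
    d=F.T@w['R'].T@np.linalg.inv(w['mtx'])@np.array([*p,1]); X=o+d*(float(z)/1000-o[2])/d[2]; print(p,(X*1000).round(1))
E
python3 pl.py w8 ledge 16 287 259 285.5 128; python3 pl.py w8 ledge 0 400 191 400 246 234 190 236 245
```

```text
[287. 259.] [  30.2 -117.7   16. ]
[285.5 128. ] [ -78.1 -119.9   16. ]
[400. 191.] [-25.3 -23.6   0. ]
[400. 246.] [ 24.5 -18.5  -0. ]
[234. 190.] [ -25.3 -162.6    0. ]
[236. 245.] [  24.8 -162.5    0. ]
```

>>> arm_command([
  [-0.5,1,0.2,0,0,0],
  [-0.5,1,0.2,0,0,0],
  [-0.5,1,0.2,0,0,0],
  [-0.5,1,0.2,0,0,0],
  [-0.5,1,0,0,0,0],
  [0,1,0,0,0,0],
  [0,1,0,0,0,0],
  [0,1,0,0,0,0],
  [0,1,0,0,0,0],
  [0,1,0,0,0,0],
  [0,1,0,0,0,0],
  [0,1,0,0,0,0],
])

```text
clock: 10.45
ee_pos: [0.483, 0.023, 0.2578]
orientation: [-0.004, 0.988, -0.001, 0.156]
ft_force: [-0.0, -1.2, 0.5]
opening: 0.451
```

>>> arm_command([
  [0,1,-0.1,0,-0.35,0.1],
  [0,1,-0.1,0,-0.35,0.1],
  [0,1,-0.1,0,-0.35,0.1],
  [0,1,-0.1,0,-0.35,0.1],
  [0,1,-0.1,0,-0.35,0.1],
  [0,1,-0.1,0,-0.35,0],
  [0,0.8,-0.1,0,-0.3,0],
  [0,0,0,0,0,0],
  [0,0,0,0,0,0],
], fingers=0.4)

```text
clock: 11.2
ee_pos: [0.4825, 0.2227, 0.2367]
orientation: [-0.036, 0.956, 0.002, 0.293]
ft_force: [0.1, -0.7, -0.7]
opening: 0.599
```

```bash
python3 st.py; python3 w.py w9
```

```text
11.2 [0.4825 0.2227 0.2367] toolx [-0.826 -0.068 -0.559] toolz [ 0.559  0.025 -0.829] [ 0.1 -0.7 -0.7] 0.599 [-0.05 -0.04 -0.64  2.24  0.67  0.54  0.44]
ledge TCP in frame mm [-104.2  443.5  188.1] toolx [-0.959 -0.064 -0.276] toolz [ 0.276  0.022 -0.961]
board TCP in frame mm [-41.4  -0.7 177.6] toolx [-1.    -0.016  0.017] toolz [-0.017 -0.011 -1.   ]
11.2 [0.4825 0.2227 0.2367] [-0.0361  0.9556  0.0018  0.2925] [ 0.1 -0.7 -0.7] 0.599
```

View pics/w9.png

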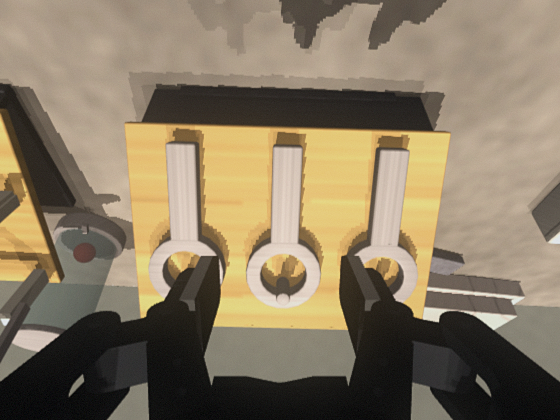

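```bash
python3 pl.py w9 board 0 125 123 449 133;python3 pl.py w9 board 16 184.5 270 182 143 284 274 287 147 386 277 394.5 151; python3 crop.py w9 340 120 460 220 6 a9;
```

```text
[125. 123.] [ -94.1 -130.8    0. ]
[449. 133.] [-90.7 133.9   0. ]
[184.5 270. ] [ 28.5 -84.3  16. ]
[182. 143.] [-80.4 -80.5  16. ]
[284. 274.] [30.4  1.8 16. ]
[287. 147.] [-78.8   2.   16. ]
[386. 277.] [31.2 90.  16. ]
[394.5 151. ] [-77.2  86.3  16. ]
```

View pics/a9.png

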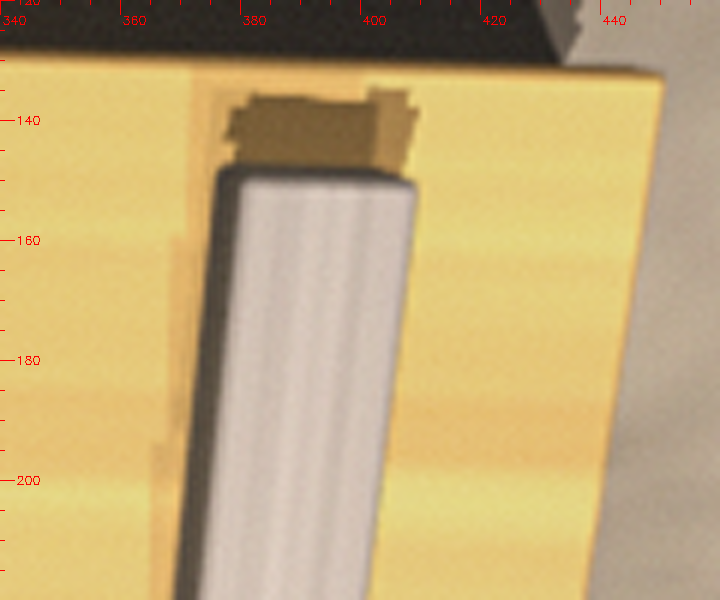

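```bash
cat > d.py <<'E'
# d.py frame x y z [yaw offset]  -> total increments (units) to get TCP there, tool x = -frame x, tool z=-frame z
from h import *
from plant import *
import sys
FR=dict(ledge=(.642,-.218,.005,.09,np.radians(18)),board=(.618,.233,.057,.115,np.radians(35)))
fr=sys.argv[1];v=np.array(list(map(float,sys.argv[2:5])))/1000;yo=float(sys.argv[5]) if len(sys.argv)>5 else 0
F,t=frame(*FR[fr]);s=state();R=Ro.from_quat(s['orientation'])
T=Ro.from_matrix(F)*Ro.from_euler('z',yo)*Ro.from_matrix(np.array([[-1,0,0],[0,1,0],[0,0,-1.]]))
print('now',s['ee_pos'].round(4),'in frame',(F.T@(s['ee_pos']-t)*1000).round(1),s['ft_force'].round(1),'open',round(s['opening'],3))
print('shift units',((F@v+t-s['ee_pos'])/.03).round(2),'turn units',((T*R.inv()).as_rotvec()/.12).round(2))
E
python3 d.py board -36 -82 70 0.03
```

```text
now [0.4833 0.221  0.237 ] in frame [-40.8  -4.3 177.5] [ 0.5 -0.5 -0.2] open 0.596
shift units [ 2.33 -2.46 -2.84] turn units [ 0.01 -0.14  0.13]
```

>>> arm_command([
  [0.4,-0.6,-0.3,0,-0.14,-0.25],
  [0.4,-0.6,-0.3,0,0,0],
  [0.4,-0.6,-0.3,0,0,0],
  [0.4,-0.66,-0.4,0,0,0],
  [0.4,0,-0.7,0,0,0],
  [0.33,0,-0.84,0,0,0],
  [0,0,0,0,0,0],
  [0,0,0,0,0,0],
  [0,0,0,0,0,0],
])

```text
clock: 12.0
ee_pos: [0.5541, 0.1467, 0.1537]
orientation: [-0.019, 0.953, -0.003, 0.302]
ft_force: [0.1, -0.4, -0.3]
opening: 0.596
```

```bash
python3 d.py board -36 -82 21 -0.02; python3 w.py w10
```

```text
now [0.5541 0.1467 0.1537] in frame [-34.1 -82.5  71.1] [ 0.1 -0.4 -0.3] open 0.596
shift units [ 0.9   0.07 -1.4 ] turn units [0.24 0.03 0.06]
12.0 [0.5541 0.1467 0.1537] [-0.0187  0.9531 -0.0032  0.3021] [ 0.1 -0.4 -0.3] 0.596
```

View pics/w10.png

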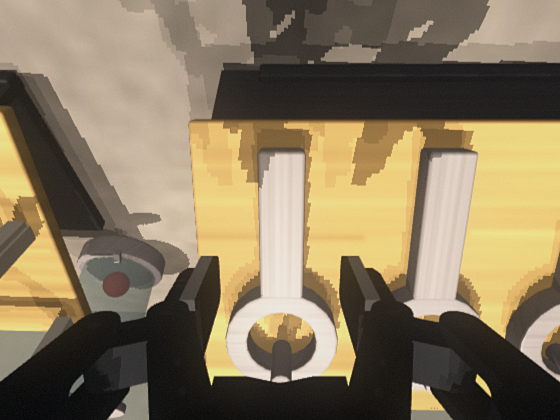

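```bash
python3 pl.py w10 board 16 281.5 151.5 282 340
```

```text
[281.5 151.5] [-80.5 -81.9  16. ]
[282. 340.] [ 28.4 -82.9  16. ]
```

>>> arm_command([
  [0.15,0,-0.3,0.2,0,0],
  [0.2,0,-0.3,0,0,0],
  [0.2,0.05,-0.3,0,0,0],
  [0.15,0,-0.2,0,0,0],
  [0.15,0,-0.2,0,0,0],
  [0.05,0,-0.1,0,0,0],
  [0,0,0,0,0,0],
  [0,0,0,0,0,0],
  [0,0,0,0,0,0],
])

```text
clock: 12.8
ee_pos: [0.5814, 0.1492, 0.1124]
orientation: [-0.016, 0.953, 0.009, 0.303]
ft_force: [0.8, 0.1, 0.7]
opening: 0.601
```

```bash
python3 d.py board -36 -82 21 -0.02; python3 w.py w11
```

```text
now [0.5814 0.1492 0.1124] in frame [-35.3 -81.6  21.6] [0.8 0.1 0.7] open 0.601
shift units [-0.01 -0.01 -0.03] turn units [0.04 0.05 0.04]
12.8 [0.5814 0.1492 0.1124] [-0.0157  0.9527  0.0087  0.3033] [0.8 0.1 0.7] 0.601
```

View pics/w11.png

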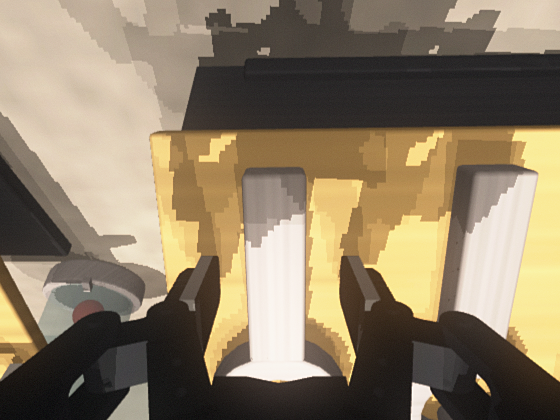

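>>> arm_command([
  [0,-0.04,0,0,0,0],
  [0,0,0,0,0,0],
  [0,0,0,0,0,0],
  [0,0,0,0,0,0],
  [0,0,0,0,0,0],
  [0,0,0,0,0,0],
  [0,0,0,0,0,0],
], fingers=1)

```text
clock: 13.43
ee_pos: [0.581, 0.1476, 0.112]
orientation: [-0.016, 0.953, 0.008, 0.303]
ft_force: [-5.2, -1.1, 6.8]
opening: 0.254
```

```bash
python3 d.py board -36 -82 90 -0.02; python3 w.py w12; python3 pl.py w12 board 16 279 172 279 171
```

```text
now [0.581  0.1476 0.112 ] in frame [-36.  -83.2  21.6] [-5.2 -1.1  6.8] open 0.254
shift units [-1.31 -0.04  1.87] turn units [0.05 0.05 0.04]
13.4333 [0.581  0.1476 0.112 ] [-0.0163  0.9528  0.008   0.3031] [-5.2 -1.1  6.8] 0.254
[279. 172.] [-82.1 -81.6  16. ]
[279. 171.] [-82.5 -81.6  16. ]
```

View pics/w12.png

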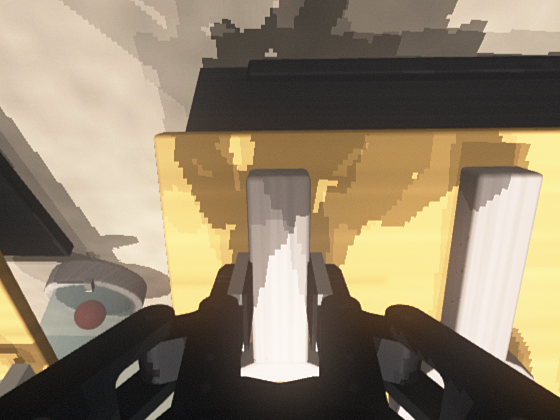

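>>> arm_command([
  [-0.12,0,0.17,0,0,0],
  [-0.24,0,0.34,0,0,0],
  [-0.24,0,0.34,0,0,0],
  [-0.24,0,0.34,0,0,0],
  [-0.24,0,0.34,0,0,0],
  [-0.24,0,0.34,0,0,0],
  [-0.24,0,0.34,0,0,0],
  [0,0,0,0,0,0],
])

```text
clock: 14.15
ee_pos: [0.5333, 0.1477, 0.1783]
orientation: [-0.016, 0.953, 0.008, 0.303]
ft_force: [0.8, 1.0, -2.4]
opening: 0.251
```

```bash
python3 d.py ledge -100 -39 200; python3 w.py w13
```

```text
now [0.5333 0.1477 0.1783] in frame [-74.3 366.3 117. ] [ 0.8  1.  -2.4] open 0.251
shift units [ -1.6  -13.52   2.37] turn units [-0.1   2.51 -0.24]
14.15 [0.5333 0.1477 0.1783] [-0.0159  0.9529  0.0084  0.3029] [ 0.8  1.  -2.4] 0.251
```

View pics/w13.png

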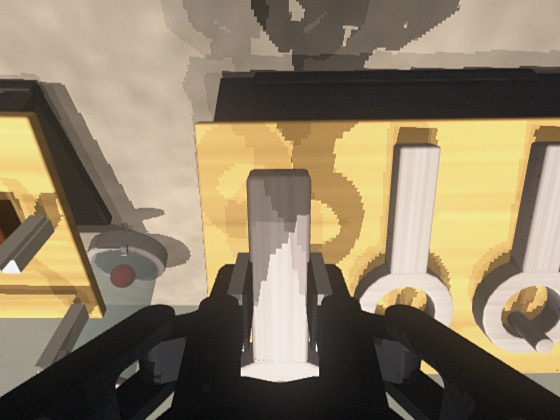

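>>> arm_command([
  [-0.4,-0.2,0.6,0,0,0],
  [-0.4,-0.5,0.6,0,0,0],
  [-0.4,-0.8,0.6,0,0,0],
  [-0.4,-1,0.57,0,0,0],
  [0,-1,0,0,0.35,0],
  [0,-1,0,0,0.35,0],
  [0,-1,0,0,0.35,-0.1],
  [0,-1,0,0,0.35,-0.1],
  [0,-1,0,0,0.35,0],
  [0,-1,0,0,0.35,0],
  [0,-1,0,0,0.35,0],
  [0,-1,0,0,0,0],
])

```text
clock: 15.2
ee_pos: [0.4958, -0.1485, 0.2347]
orientation: [-0.003, 0.987, 0.003, 0.16]
ft_force: [1.6, 0.1, -2.3]
opening: 0.254
```

>>> arm_command([
  [0,-1,0,0,0,0],
  [0,-1,0,0,0,0],
  [0,-1,0,0,0,0],
  [0,0,0,0,0,0],
  [0,0,0,0,0,0],
])

```text
clock: 15.62
ee_pos: [0.4937, -0.2397, 0.2337]
orientation: [0.0, 0.987, 0.003, 0.159]
ft_force: [0.3, 1.0, -1.9]
opening: 0.257
```

```bash
python3 d.py ledge -33 -39 72; python3 w.py w14
```

```text
now [ 0.4937 -0.2397  0.2337] in frame [-96.7 -21.  182.6] [ 0.3  1.  -1.9] open 0.257
shift units [ 3.16 -0.59 -2.85] turn units [-0.04  0.05  0.04]
15.6167 [ 0.4937 -0.2397  0.2337] [0.     0.9873 0.0026 0.1591] [ 0.3  1.  -1.9] 0.257
```

View pics/w14.png

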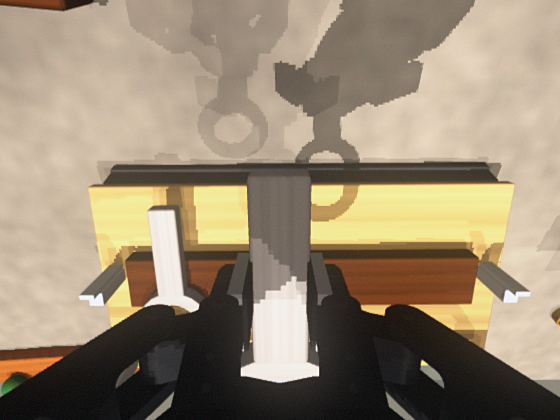

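```bash
python3 - <<'E'
import cv2,numpy as np
a=cv2.hconcat([cv2.resize(cv2.imread(f'pics/{n}.png')[155:265,220:330],None,fx=2.4,fy=4) for n in('w5','w13','w14')])
cv2.imwrite('pics/cmp.png',a)
E
```

```text
(no output)
```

View pics/cmp.png

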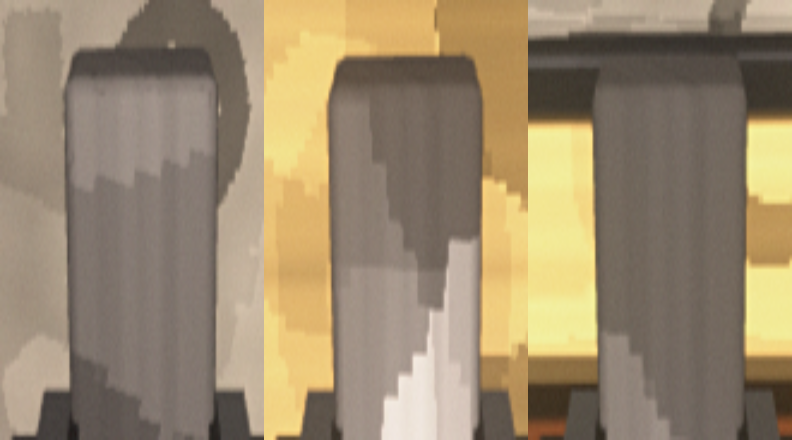

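>>> arm_command([
  [0.63,-0.12,-0.57,0,0,0],
  [0.63,-0.12,-0.57,0,0.05,0],
  [0.63,-0.12,-0.57,0,0,0],
  [0.63,-0.12,-0.57,0,0,0],
  [0.6,-0.11,-0.57,0,0,0],
  [0,0,0,0,0,0],
  [0,0,0,0,0,0],
  [0,0,0,0,0,0],
])

```text
clock: 16.33
ee_pos: [0.5884, -0.2529, 0.1493]
orientation: [-0.004, 0.988, 0.004, 0.157]
ft_force: [0.1, -0.4, -2.4]
opening: 0.251
```

```bash
python3 d.py ledge -34 -39 28; python3 w.py w15; python3 - <<'E'
from plant import *
import cv2
cv2.imwrite('pics/side15.png',capture('side')[:,:,::-1])
E
python3 crop.py side15 200 60 360 220 4 a15
```

```text
now [ 0.5884 -0.2529  0.1493] in frame [-32.8 -34.6  73. ] [ 0.1 -0.4 -2.4] open 0.251
shift units [ 0.43 -0.14 -1.44] turn units [-0.05  0.01 -0.03]
16.3333 [ 0.5884 -0.2529  0.1493] [-0.0036  0.9875  0.0039  0.1573] [ 0.1 -0.4 -2.4] 0.251
```

View pics/w15.png

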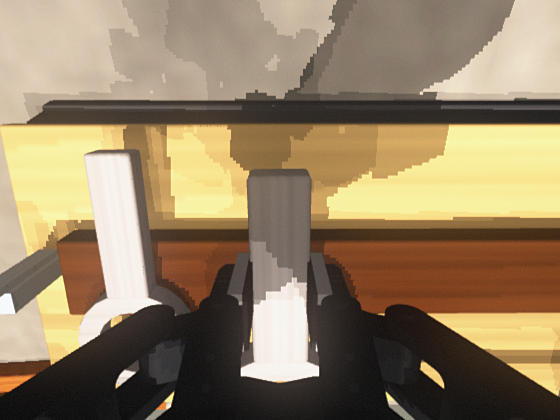

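View pics/a15.png

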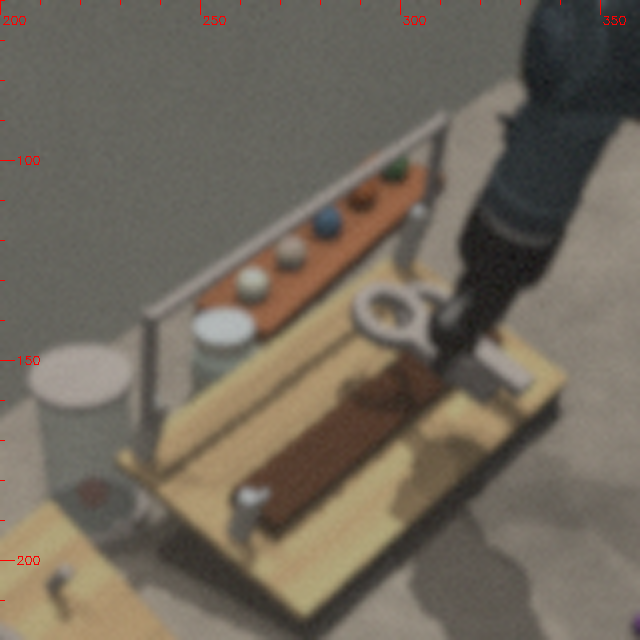

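>>> arm_command([
  [0.1,-0.1,-0.35,0,0,0],
  [0.1,-0.04,-0.35,0,0,0],
  [0.1,0,-0.3,0,0,0],
  [0.08,0,-0.25,0,0,0],
  [0.05,0,-0.19,0,0,0],
  [0,0,0,0,0,0],
  [0,0,0,0,0,0],
  [0,0,0,0,0,0],
])

```text
clock: 17.1
ee_pos: [0.6021, -0.2586, 0.1069]
orientation: [-0.003, 0.987, 0.003, 0.159]
ft_force: [0.2, -0.4, -2.7]
opening: 0.255
```

```bash
python3 d.py ledge -34 -39 23
```

```text
now [ 0.6021 -0.2586  0.1069] in frame [-32.9 -40.4  28.5] [ 0.2 -0.4 -2.7] open 0.255
shift units [ 0.02  0.05 -0.18] turn units [-0.05  0.03 -0.01]
```

>>> arm_command([
  [0.02,0,-0.1,0,0,0],
  [0,0,-0.06,0,0,0],
  [0,0,0,0,0,0],
  [0,0,0,0,0,0],
])

```text
clock: 17.43
ee_pos: [0.6024, -0.2584, 0.102]
orientation: [-0.003, 0.987, 0.003, 0.158]
ft_force: [-0.2, -0.0, -2.3]
opening: 0.249
```

>>> arm_command([
  [0.01,0,-0.06,0,0,0],
  [0,0,0,0,0,0],
  [0,0,0,0,0,0],
])

```text
clock: 17.68
ee_pos: [0.6029, -0.2586, 0.1003]
orientation: [-0.003, 0.987, 0.003, 0.159]
ft_force: [0.5, -0.1, -1.9]
opening: 0.255
```

```bash
python3 d.py ledge -34 -39 22
```

```text
now [ 0.6029 -0.2586  0.1003] in frame [-34.1 -40.4  22. ] [ 0.5 -0.1 -1.9] open 0.255
shift units [0.   0.05 0.  ] turn units [-0.05  0.04 -0.01]
```

>>> arm_command([
  [0.01,0,-0.05,0,0,0],
  [0,0,0,0,0,0],
  [0,0,0,0,0,0],
])

```text
clock: 17.93
ee_pos: [0.6031, -0.2586, 0.0999]
orientation: [-0.003, 0.987, 0.004, 0.159]
ft_force: [-5.5, 1.7, 4.3]
opening: 0.254
```

```bash
python3 d.py ledge -34 -39 22; python3 - <<'E'
from plant import *
import cv2
cv2.imwrite('pics/side16.png',capture('side')[:,:,::-1])
E
python3 crop.py side16 260 90 350 180 7 a16
```

```text
now [ 0.6031 -0.2586  0.0999] in frame [-34.1 -40.4  21.5] [-5.5  1.7  4.3] open 0.254
shift units [-0.    0.05  0.02] turn units [-0.05  0.04 -0.01]
```

View pics/a16.png

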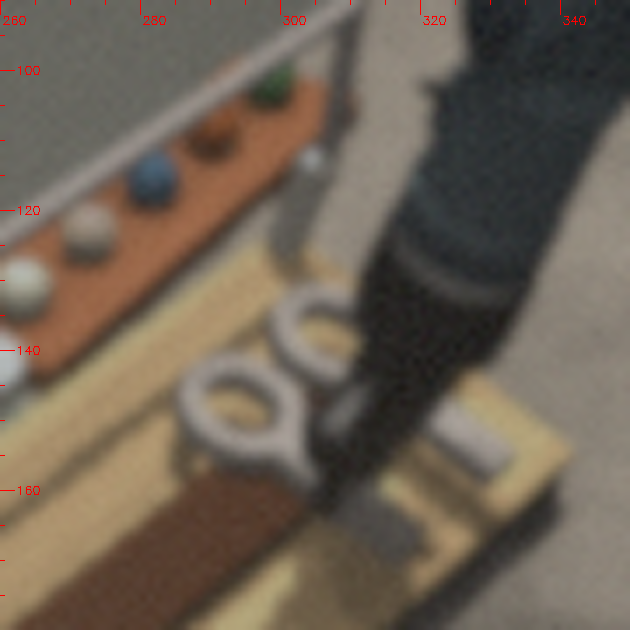

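Contact at 21.5 mm as expected. Release and retreat along the normal.

>>> arm_command([
  [0,0,0,0,0,0],
  [0,0,0,0,0,0],
  [0,0,0,0,0,0],
  [0,0,0,0,0,0],
  [0,0,0,0,0,0],
], fingers=0.55)

```text
clock: 18.4
ee_pos: [0.6035, -0.2585, 0.0988]
orientation: [-0.003, 0.987, 0.003, 0.159]
ft_force: [0.4, -0.1, -0.6]
opening: 0.451
```

>>> arm_command([
  [-0.1,0,0.3,0,0,0],
  [-0.2,0,0.6,0,0,0],
  [-0.3,0,0.9,0,0,0],
  [-0.3,0,0.9,0,0,0],
  [-0.3,0,0.9,0,0,0],
  [-0.3,0,0.9,0,0,0],
  [0,0,0,0,0,0],
])

```text
clock: 18.98
ee_pos: [0.5601, -0.2613, 0.2416]
orientation: [-0.002, 0.986, 0.001, 0.164]
ft_force: [0.5, -1.0, 0.4]
opening: 0.448
```

```bash
python3 st.py|head -1; python3 w.py w16
```

```text
18.98 [ 0.5601 -0.2613  0.2416] toolx [-0.946 -0.003 -0.324] toolz [ 0.324  0.002 -0.946] [ 0.5 -1.   0.4] 0.448 [ 0.25  0.18  0.21  1.92 -0.27  0.76  2.19]
18.9833 [ 0.5601 -0.2613  0.2416] [-1.900e-03  9.865e-01  8.000e-04  1.640e-01] [ 0.5 -1.   0.4] 0.448
```

View pics/w16.png

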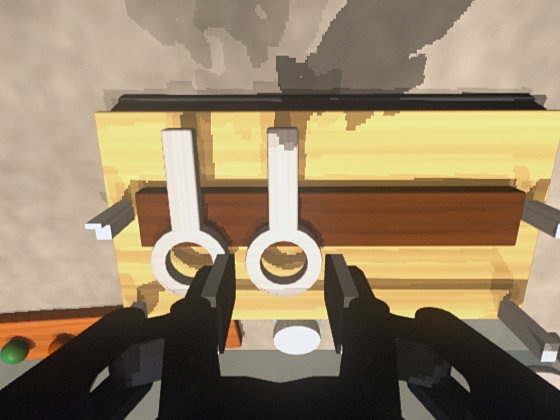

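```bash
python3 pl.py w16 ledge 16 284 262 283 129 191 262 178.5 129;  python3 d.py board -36 1 100
```

```text
[284. 262.] [ 31.7 -38.   16. ]
[283. 129.] [-78.  -39.1  16. ]
[191. 262.] [  31.7 -116.    16. ]
[178.5 129. ] [ -78.  -117.3   16. ]
now [ 0.5596 -0.2604  0.239 ] in frame [ 4.000e-01 -4.893e+02  1.512e+02] [0.1 0.8 0.1] open 0.451
shift units [-0.95 16.32 -2.09] turn units [ 0.05 -2.37  0.43]
```

>>> arm_command([
  [-0.5,1,0,0,0,0],
  [-0.5,1,0,0,0,0],
  [-0.5,1,0,0,0,0],
  [-0.2,1,0,0,0,0],
  [0,1,0,0,0,0],
  [0,1,0,0,0,0],
  [0,1,0,0,0,0],
  [0,1,0,0,0,0],
  [0,1,0,0,-0.35,0.1],
  [0,1,0,0,-0.35,0.1],
  [0,1,0,0,-0.35,0.1],
  [0,1,0,0,-0.35,0.1],
])

```text
clock: 20.03
ee_pos: [0.5063, 0.1031, 0.2331]
orientation: [-0.027, 0.97, 0.007, 0.241]
ft_force: [-0.1, 1.2, -0.3]
opening: 0.447
```

>>> arm_command([
  [0,1,-0.2,0,-0.35,0],
  [0,1,-0.2,0,-0.35,0],
  [0.1,1,-0.3,0,-0.27,0],
  [0.2,1,-0.4,0,0,0],
  [0.2,0.32,-0.5,0,0,0],
  [0.2,0,-0.4,0,0,0],
  [0,0,0,0,0,0],
  [0,0,0,0,0,0],
], fingers=0.4)

```text
clock: 20.7
ee_pos: [0.5268, 0.2127, 0.1756]
orientation: [-0.026, 0.958, 0.003, 0.284]
ft_force: [0.3, -0.2, -0.3]
opening: 0.6
```

```bash
python3 d.py board -36 1 70; python3 w.py w17
```

```text
now [0.5268 0.2127 0.1756] in frame [-40.8 -15.1 102.6] [ 0.3 -0.2 -0.3] open 0.6
shift units [ 0.72  0.58 -0.8 ] turn units [ 0.1  -0.28  0.04]
20.7 [0.5268 0.2127 0.1756] [-0.0265  0.9584  0.0025  0.2843] [ 0.3 -0.2 -0.3] 0.6
```

View pics/w17.png

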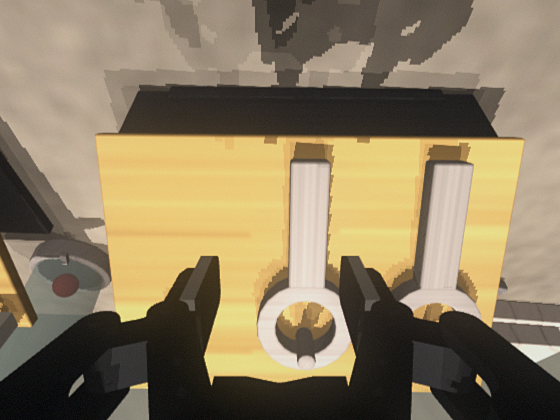

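```bash
sed -i 's/ledge=(.642,-.22,.005/ledge=(.642,-.218,.005/; s/board=(.618,.232,.063/board=(.618,.233,.057/' pl.py; python3 pl.py w17 board 16 309.5 160.5 307 328 450 163 437 325; python3 pl.py w17 board 0 97 134 523 139
```

```text
[309.5 160.5] [-80.1   0.6  16. ]
[307. 328.] [31.   1.6 16. ]
[450. 163.] [-79.   82.5  16. ]
[437. 325.] [27.7 86.9 16. ]
[ 97. 134.] [ -94.  -130.9    0. ]
[523. 139.] [-91.8 132.7   0. ]
```

>>> arm_command([
  [0.24,0.3,-0.27,0.1,-0.28,0.04],
  [0.24,0.26,-0.27,0,0,0],
  [0.24,0,-0.26,0,0,0],
  [0,0,0,0,0,0],
  [0,0,0,0,0,0],
])

```text
clock: 21.17
ee_pos: [0.5496, 0.2293, 0.1538]
orientation: [-0.026, 0.953, 0.009, 0.302]
ft_force: [-0.5, 0.0, 0.5]
opening: 0.599
```

```bash
python3 d.py board -35 1 21; python3 w.py w18
```

```text
now [0.5496 0.2293 0.1538] in frame [-33.9   0.2  71.1] [-0.5  0.   0.5] open 0.599
shift units [ 0.92  0.08 -1.39] turn units [-0.01  0.03  0.01]
21.1667 [0.5496 0.2293 0.1538] [-0.0263  0.9528  0.0089  0.3023] [-0.5  0.   0.5] 0.599
```

View pics/w18.png

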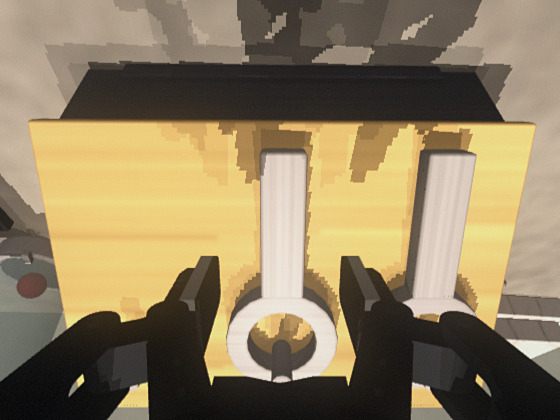

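Aligned as for the first one; the same descent.

>>> arm_command([
  [0.15,0.03,-0.3,0,0,0],
  [0.2,0.03,-0.3,0,0,0],
  [0.2,0,-0.3,0,0,0],
  [0.15,0,-0.2,0,0,0],
  [0.15,0,-0.2,0,0,0],
  [0.05,0,-0.08,0,0,0],
  [0,0,0,0,0,0],
  [0,0,0,0,0,0],
  [0,0,0,0,0,0],
])

```text
clock: 21.97
ee_pos: [0.5764, 0.2321, 0.1127]
orientation: [-0.027, 0.953, 0.009, 0.303]
ft_force: [0.1, -0.1, 0.5]
opening: 0.601
```

```bash
python3 d.py board -36 1 21; python3 w.py w19
```

```text
now [0.5764 0.2321 0.1127] in frame [-35.4   1.4  22. ] [ 0.1 -0.1  0.5] open 0.601
shift units [ 0.   -0.01 -0.04] turn units [-0.02  0.03 -0.  ]
21.9667 [0.5764 0.2321 0.1127] [-0.0269  0.9527  0.0095  0.3025] [ 0.1 -0.1  0.5] 0.601
```

View pics/w19.png

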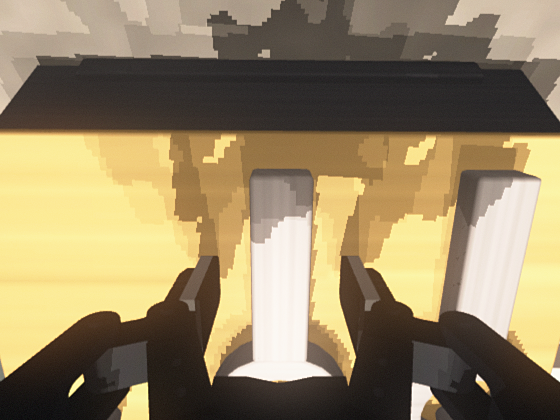

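>>> arm_command([
  [0,0.02,0,0,0,0],
  [0,0,0,0,0,0],
  [0,0,0,0,0,0],
  [0,0,0,0,0,0],
  [0,0,0,0,0,0],
  [0,0,0,0,0,0],
  [0,0,0,0,0,0],
], fingers=1)

```text
clock: 22.6
ee_pos: [0.5762, 0.2327, 0.1127]
orientation: [-0.027, 0.953, 0.009, 0.303]
ft_force: [-4.1, -1.9, 5.9]
opening: 0.254
```

>>> arm_command([
  [-0.12,0,0.17,0,0,0],
  [-0.24,0,0.34,0,0,0],
  [-0.24,0,0.34,0,0,0],
  [-0.24,0,0.34,0,0,0],
  [-0.24,0,0.34,0,0,0],
  [-0.24,0,0.34,0,0,0],
  [-0.24,0,0.34,0,0,0],
  [0,0,0,0,0,0],
])

```text
clock: 23.27
ee_pos: [0.5282, 0.2331, 0.1791]
orientation: [-0.028, 0.953, 0.01, 0.302]
ft_force: [0.2, 1.4, -2.5]
opening: 0.256
```

```bash
python3 d.py ledge -100 39 200; python3 w.py w20
```

```text
now [0.5282 0.2331 0.1791] in frame [-78.5 451.7 119.2] [ 0.2  1.4 -2.5] open 0.256
shift units [ -1.44 -13.76   2.34] turn units [-0.1   2.5  -0.44]
23.2667 [0.5282 0.2331 0.1791] [-0.0275  0.9527  0.0098  0.3024] [ 0.2  1.4 -2.5] 0.256
```

View pics/w20.png

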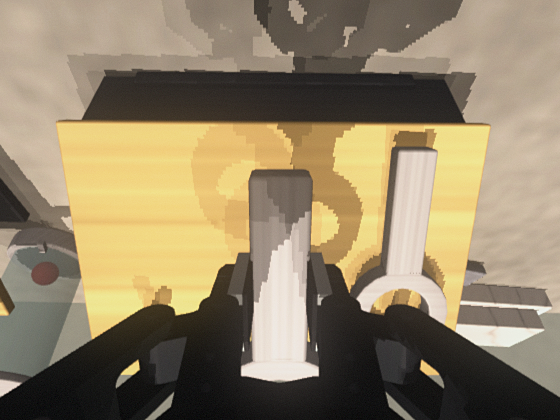

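>>> arm_command([
  [-0.4,-0.2,0.6,0,0,0],
  [-0.4,-0.5,0.6,0,0,0],
  [-0.4,-0.8,0.6,0,0,0],
  [-0.24,-1,0.54,0,0,0],
  [0,-1,0,0,0.35,0],
  [0,-1,0,0,0.35,-0.1],
  [0,-1,0,0,0.35,-0.1],
  [0,-1,0,0,0.35,-0.1],
  [0,-1,0,0,0.35,-0.1],
  [0,-1,0,0,0.35,0],
  [0,-1,0,0,0.35,0],
  [0,-1,0,0,0,0],
])

```text
clock: 24.32
ee_pos: [0.4871, -0.0797, 0.2474]
orientation: [-0.003, 0.987, 0.004, 0.161]
ft_force: [1.8, 0.0, -2.4]
opening: 0.248
```

>>> arm_command([
  [0,-1,0,0,0,0],
  [0,-1,0,0,0,0],
  [0,-1,0,0,0,0],
  [0,-0.3,0,0,0,0],
  [0,0,0,0,0,0],
  [0,0,0,0,0,0],
])

```text
clock: 24.82
ee_pos: [0.4856, -0.1773, 0.2463]
orientation: [-0.002, 0.987, 0.005, 0.16]
ft_force: [0.2, 0.6, -3.2]
opening: 0.252
```

```bash
python3 d.py ledge -34 39 72; python3 w.py w21
```

```text
now [ 0.4856 -0.1773  0.2463] in frame [-100.3   41.5  197. ] [ 0.2  0.6 -3.2] open 0.252
shift units [ 3.39 -0.07 -3.28] turn units [-0.07  0.06  0.  ]
24.8167 [ 0.4856 -0.1773  0.2463] [-0.0017  0.9871  0.0047  0.16  ] [ 0.2  0.6 -3.2] 0.252
```

View pics/w21.png

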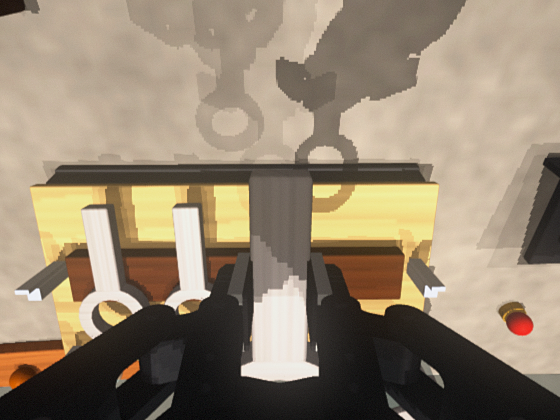

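>>> arm_command([
  [0.6,-0.02,-0.55,0,0.05,0],
  [0.6,-0.02,-0.55,0,0,0],
  [0.6,-0.02,-0.55,0,0,0],
  [0.6,0,-0.55,0,0,0],
  [0.6,0,-0.55,0,0,0],
  [0.39,0,-0.53,0,0,0],
  [0,0,0,0,0,0],
  [0,0,0,0,0,0],
  [0,0,0,0,0,0],
])

```text
clock: 25.62
ee_pos: [0.588, -0.1774, 0.1493]
orientation: [-0.003, 0.987, 0.005, 0.158]
ft_force: [-0.3, -0.3, -1.7]
opening: 0.247
```

```bash
python3 d.py ledge -34 39 25; python3 w.py w22
```

```text
now [ 0.588  -0.1774  0.1493] in frame [-32.8  40.9  73. ] [-0.3 -0.3 -1.7] open 0.247
shift units [ 0.46 -0.06 -1.54] turn units [-0.07  0.03 -0.03]
25.6167 [ 0.588  -0.1774  0.1493] [-0.0035  0.9873  0.005   0.1585] [-0.3 -0.3 -1.7] 0.247
```

View pics/w22.png

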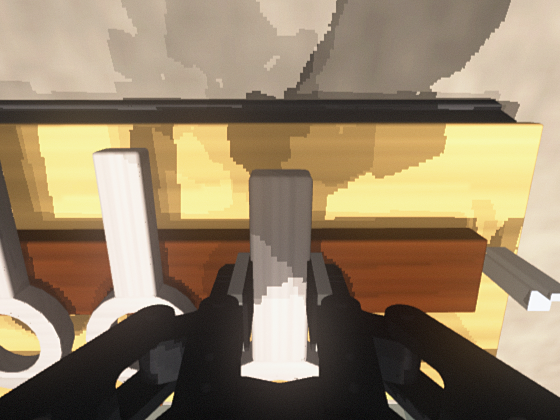

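>>> arm_command([
  [0.1,-0.06,-0.35,0,0,0],
  [0.1,0,-0.35,0,0,0],
  [0.1,0,-0.35,0,0,0],
  [0.1,0,-0.28,0,0,0],
  [0.06,0,-0.21,0,0,0],
  [0,0,0,0,0,0],
  [0,0,0,0,0,0],
  [0,0,0,0,0,0],
])

```text
clock: 26.33
ee_pos: [0.6023, -0.1806, 0.1032]
orientation: [-0.003, 0.987, 0.005, 0.159]
ft_force: [0.3, -0.8, -2.6]
opening: 0.251
```

>>> arm_command([
  [0.02,0,-0.06,0,0,0],
  [0,0,0,0,0,0],
  [0,0,0,0,0,0],
])

```text
clock: 26.58
ee_pos: [0.6028, -0.1804, 0.1015]
orientation: [-0.003, 0.987, 0.005, 0.159]
ft_force: [0.2, -0.2, -3.0]
opening: 0.257
```

```bash
python3 d.py ledge -34 39 22
```

```text
now [ 0.6028 -0.1804  0.1015] in frame [-33.5  37.8  23. ] [ 0.2 -0.2 -3. ] open 0.257
shift units [-0.01  0.04 -0.04] turn units [-0.07  0.04 -0.01]
```

>>> arm_command([
  [0.01,0.02,-0.05,0,0,0],
  [0,0,0,0,0,0],
  [0,0,0,0,0,0],
])

```text
clock: 26.83
ee_pos: [0.6031, -0.1804, 0.1011]
orientation: [-0.002, 0.987, 0.005, 0.159]
ft_force: [-5.4, 0.7, 5.7]
opening: 0.253
```

>>> arm_command([
  [0,0,-0.03,0,0,0],
  [0,0,0,0,0,0],
  [0,0,0,0,0,0],
])

```text
clock: 27.08
ee_pos: [0.6032, -0.1804, 0.101]
orientation: [-0.002, 0.987, 0.005, 0.16]
ft_force: [-8.4, 1.6, 10.8]
opening: 0.253
```

```bash
python3 d.py ledge -34 39 22
```

```text
now [ 0.6032 -0.1804  0.101 ] in frame [-33.3  37.8  22.4] [-8.4  1.6 10.8] open 0.253
shift units [-0.02  0.04 -0.02] turn units [-0.08  0.05 -0.01]
```

Contact. Release.

>>> arm_command([
  [0,0,0,0,0,0],
  [0,0,0,0,0,0],
  [0,0,0,0,0,0],
  [0,0,0,0,0,0],
  [0,0,0,0,0,0],
], fingers=0.55)

```text
clock: 27.5
ee_pos: [0.6036, -0.1797, 0.099]
orientation: [-0.003, 0.987, 0.005, 0.159]
ft_force: [0.2, -0.1, 0.1]
opening: 0.449
```

>>> arm_command([
  [-0.1,0,0.3,0,0,0],
  [-0.2,0,0.6,0,0,0],
  [-0.3,0,0.9,0,0,0],
  [-0.3,0,0.9,0,0,0],
  [-0.3,0,0.9,0,0,0],
  [-0.3,0,0.9,0,0,0],
  [0,0,0,0,0,0],
])

```text
clock: 28.08
ee_pos: [0.5604, -0.182, 0.2414]
orientation: [-0.002, 0.986, 0.004, 0.165]
ft_force: [0.3, -1.0, 0.3]
opening: 0.448
```

```bash
python3 d.py board -36 85 100 -0.03; python3 w.py w23
```

```text
now [ 0.5604 -0.182   0.2414] in frame [   6.  -411.1  150.1] [ 0.3 -1.   0.3] open 0.448
shift units [-1.13 16.5  -2.17] turn units [ 0.13 -2.33  0.2 ]
28.0833 [ 0.5604 -0.182   0.2414] [-0.0017  0.9863  0.0035  0.1647] [ 0.3 -1.   0.3] 0.448
```

View pics/w23.png

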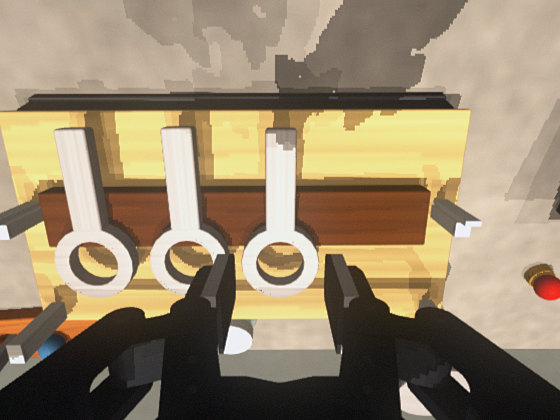

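>>> arm_command([
  [-0.5,1,0,0,0,0],
  [-0.5,1,0,0,0,0],
  [-0.5,1,0,0,0,0],
  [-0.3,1,0,0,0,0],
  [0,1,0,0,0,0],
  [0,1,0,0,0,0],
  [0,1,0,0,0,0],
  [0,1,0,0,0,0],
  [0,1,0,0,-0.35,0.12],
  [0,1,0,0,-0.35,0.12],
  [0,1,0,0,-0.35,0.12],
  [0,1,0,0,-0.35,0.12],
])

```text
clock: 29.13
ee_pos: [0.5033, 0.1816, 0.233]
orientation: [-0.032, 0.97, 0.009, 0.241]
ft_force: [1.6, -1.2, 0.2]
opening: 0.45
```

>>> arm_command([
  [0,1,-0.2,0,-0.35,0.12],
  [0,1,-0.2,0,-0.35,0.12],
  [0,1,-0.3,0,-0.3,0],
  [0.2,1,-0.4,0,0,0],
  [0.2,0.5,-0.5,0,0,0],
  [0.2,0,-0.5,0,0,0],
  [0,0,0,0,0,0],
  [0,0,0,0,0,0],
], fingers=0.4)

```text
clock: 29.8
ee_pos: [0.5212, 0.311, 0.1694]
orientation: [-0.046, 0.954, 0.008, 0.295]
ft_force: [-0.9, -0.5, 0.5]
opening: 0.601
```

```bash
python3 d.py board -35 84 70 0.03; python3 w.py w24
```

```text
now [0.5212 0.311  0.1694] in frame [-44.3  83.4  97.4] [-0.9 -0.5  0.5] open 0.601
shift units [ 0.78  0.06 -0.57] turn units [-0.04 -0.1  -0.09]
29.8 [0.5212 0.311  0.1694] [-0.046   0.9543  0.0084  0.2952] [-0.9 -0.5  0.5] 0.601
```

View pics/w24.png

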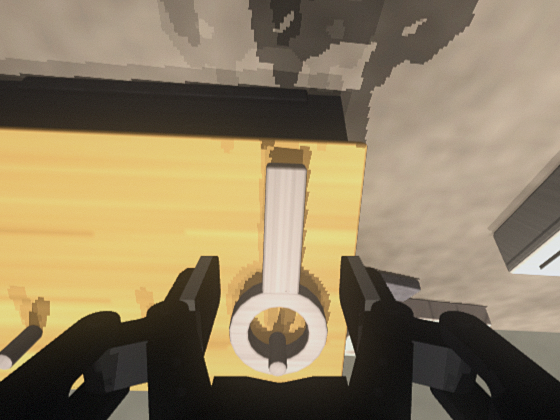

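```bash
python3 pl.py w24 board 16 287 167 279 334; python3 d.py board -35 84 70 0.0
```

```text
[287. 167.] [-78.9  86.6  16. ]
[279. 334.] [31.7 86.1 16. ]
now [0.5217 0.3113 0.1707] in frame [-43.2  83.6  98.2] [-0.8 -0.3  0.5] open 0.601
shift units [ 0.76  0.06 -0.61] turn units [ 0.09 -0.07 -0.3 ]
```

Straight in the board frame, y about 86.4; head to y=86, yaw 0.

>>> arm_command([
  [0.25,0.06,-0.2,0.09,-0.07,-0.3],
  [0.25,0.06,-0.2,0,0,0],
  [0.26,0,-0.21,0,0,0],
  [0,0,0,0,0,0],
  [0,0,0,0,0,0],
  [0,0,0,0,0,0],
])

```text
clock: 30.35
ee_pos: [0.5452, 0.3156, 0.1536]
orientation: [-0.027, 0.953, 0.01, 0.301]
ft_force: [0.5, -0.2, -0.4]
opening: 0.595
```

```bash
python3 d.py board -34.5 86 21 0.0; python3 w.py w25
```

```text
now [0.5452 0.3156 0.1536] in frame [-33.6  86.6  70.6] [ 0.5 -0.2 -0.4] open 0.595
shift units [ 0.92  0.03 -1.37] turn units [-0.02  0.01  0.  ]
30.35 [0.5452 0.3156 0.1536] [-0.0268  0.9531  0.0096  0.3014] [ 0.5 -0.2 -0.4] 0.595
```

View pics/w25.png

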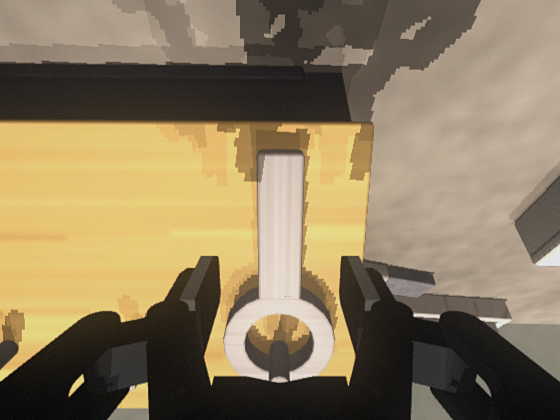

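>>> arm_command([
  [0.15,0,-0.3,0,0,0],
  [0.2,0.03,-0.3,0,0,0],
  [0.2,0,-0.3,0,0,0],
  [0.15,0,-0.2,0,0,0],
  [0.15,0,-0.2,0,0,0],
  [0.05,0,-0.06,0,0,0],
  [0,0,0,0,0,0],
  [0,0,0,0,0,0],
  [0,0,0,0,0,0],
])

```text
clock: 31.15
ee_pos: [0.572, 0.3173, 0.1131]
orientation: [-0.027, 0.953, 0.01, 0.302]
ft_force: [-0.1, 0.3, -1.0]
opening: 0.601
```

```bash
python3 d.py board -35 86 21; python3 w.py w26
```

```text
now [0.572  0.3173 0.1131] in frame [-34.8  86.8  22.1] [-0.1  0.3 -1. ] open 0.601
shift units [ 0.02 -0.03 -0.03] turn units [-0.02  0.02 -0.01]
31.15 [0.572  0.3173 0.1131] [-0.0272  0.953   0.01    0.3016] [-0.1  0.3 -1. ] 0.601
```

View pics/w26.png

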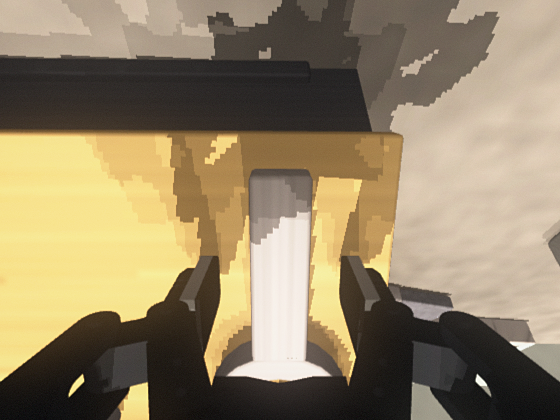

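>>> arm_command([
  [0,0,0,0,0,0],
  [0,0,0,0,0,0],
  [0,0,0,0,0,0],
  [0,0,0,0,0,0],
  [0,0,0,0,0,0],
  [0,0,0,0,0,0],
  [0,0,0,0,0,0],
], fingers=1)

```text
clock: 31.78
ee_pos: [0.5717, 0.3172, 0.1133]
orientation: [-0.027, 0.953, 0.01, 0.302]
ft_force: [-3.7, -1.7, 5.1]
opening: 0.255
```

>>> arm_command([
  [-0.12,0,0.17,0,0,0],
  [-0.24,0,0.34,0,0,0],
  [-0.24,0,0.34,0,0,0],
  [-0.24,0,0.34,0,0,0],
  [-0.24,0,0.34,0,0,0],
  [-0.24,0,0.34,0,0,0],
  [-0.24,0,0.34,0,0,0],
  [0,0,0,0,0,0],
])

```text
clock: 32.45
ee_pos: [0.5236, 0.3175, 0.1795]
orientation: [-0.028, 0.953, 0.01, 0.301]
ft_force: [-0.1, 1.3, -3.1]
opening: 0.252
```

```bash
python3 d.py ledge -100 117 200; python3 w.py w27
```

```text
now [0.5236 0.3175 0.1795] in frame [-82.4 536.1 120.9] [-0.1  1.3 -3.1] open 0.252
shift units [ -1.3  -13.98   2.33] turn units [-0.11  2.48 -0.44]
32.45 [0.5236 0.3175 0.1795] [-0.0277  0.9531  0.0104  0.3011] [-0.1  1.3 -3.1] 0.252
```

View pics/w27.png

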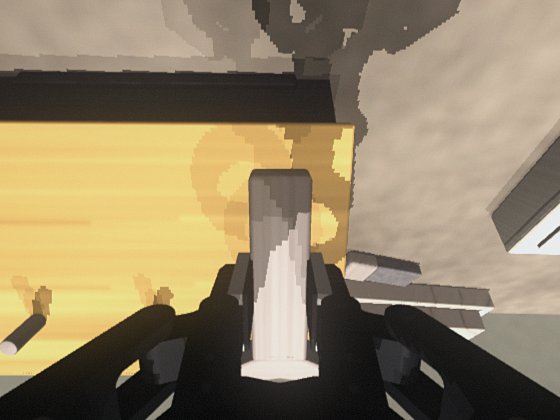

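>>> arm_command([
  [-0.4,-0.2,0.6,0,0,0],
  [-0.4,-0.5,0.6,0,0,0],
  [-0.4,-0.8,0.6,0,0,0],
  [-0.1,-1,0.53,0,0,0],
  [0,-1,0,0,0.35,0],
  [0,-1,0,0,0.35,-0.1],
  [0,-1,0,0,0.35,-0.1],
  [0,-1,0,0,0.35,-0.1],
  [0,-1,0,0,0.35,-0.1],
  [0,-1,0,0,0.35,0],
  [0,-1,0,0,0.35,0],
  [0,-1,0,0,0,0],
])

```text
clock: 33.5
ee_pos: [0.4864, -0.0004, 0.2483]
orientation: [-0.002, 0.988, 0.005, 0.157]
ft_force: [1.4, -0.6, -2.3]
opening: 0.252
```

>>> arm_command([
  [0,-1,0,0,0,0],
  [0,-1,0,0,0,0],
  [0,-1,0,0,0,0],
  [0,-0.48,0,0,0,0],
  [0,0,0,0,0,0],
  [0,0,0,0,0,0],
])

```text
clock: 34.0
ee_pos: [0.4848, -0.1039, 0.2474]
orientation: [-0.001, 0.988, 0.005, 0.157]
ft_force: [-0.0, 1.4, -3.5]
opening: 0.254
```

```bash
python3 d.py ledge -34 117 72; python3 w.py w28
```

```text
now [ 0.4848 -0.1039  0.2474] in frame [-100.3  114.8  198.1] [-0.   1.4 -3.5] open 0.254
shift units [ 3.4   0.09 -3.31] turn units [-0.09  0.01  0.01]
34.0 [ 0.4848 -0.1039  0.2474] [-0.001   0.9876  0.0054  0.1568] [-0.   1.4 -3.5] 0.254
```

View pics/w28.png

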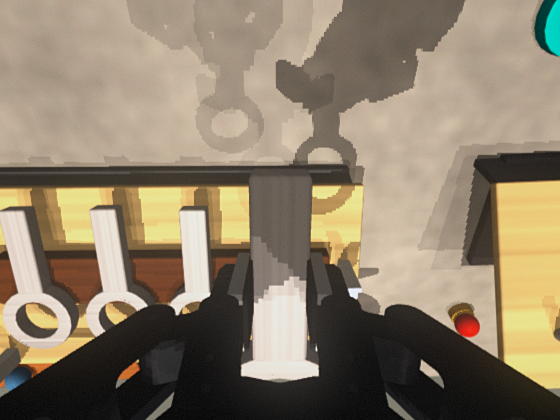

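>>> arm_command([
  [0.6,0.03,-0.55,0,0,0],
  [0.6,0.03,-0.55,0,0,0],
  [0.6,0.03,-0.55,0,0,0],
  [0.6,0,-0.55,0,0,0],
  [0.6,0,-0.55,0,0,0],
  [0.4,0,-0.56,0,0,0],
  [0,0,0,0,0,0],
  [0,0,0,0,0,0],
  [0,0,0,0,0,0],
])

```text
clock: 34.8
ee_pos: [0.5877, -0.0986, 0.1492]
orientation: [-0.004, 0.987, 0.006, 0.158]
ft_force: [-0.3, 0.5, -3.2]
opening: 0.254
```

```bash
python3 d.py ledge -34 117 25; python3 w.py w29
```

```text
now [ 0.5877 -0.0986  0.1492] in frame [-32.8 119.7  72.9] [-0.3  0.5 -3.2] open 0.254
shift units [ 0.46 -0.09 -1.53] turn units [-0.09  0.03 -0.03]
34.8 [ 0.5877 -0.0986  0.1492] [-0.0037  0.9874  0.0061  0.1579] [-0.3  0.5 -3.2] 0.254
```

View pics/w29.png

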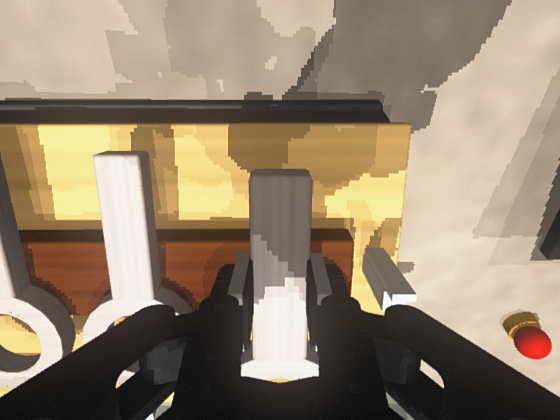

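>>> arm_command([
  [0.1,-0.06,-0.35,0,0,0],
  [0.1,-0.03,-0.35,0,0,0],
  [0.1,0,-0.35,0,0,0],
  [0.1,0,-0.28,0,0,0],
  [0.08,0,-0.25,0,0,0],
  [0,0,0,0,0,0],
  [0,0,0,0,0,0],
  [0,0,0,0,0,0],
])

```text
clock: 35.52
ee_pos: [0.6017, -0.1024, 0.1017]
orientation: [-0.003, 0.987, 0.006, 0.158]
ft_force: [-4.7, 1.2, 3.2]
opening: 0.249
```

>>> arm_command([
  [0.02,0,-0.06,0,0,0],
  [0,0,0,0,0,0],
  [0,0,0,0,0,0],
])

```text
clock: 35.77
ee_pos: [0.6018, -0.1024, 0.1015]
orientation: [-0.002, 0.988, 0.007, 0.157]
ft_force: [-14.5, 2.7, 17.2]
opening: 0.253
```

```bash
python3 d.py ledge -34 117 22
```

```text
now [ 0.6018 -0.1024  0.1015] in frame [-34.2 115.8  23.2] [-14.5   2.7  17.2] open 0.253
shift units [ 0.02  0.04 -0.04] turn units [-0.12  0.01 -0.02]
```

>>> arm_command([
  [-0.02,0,0.05,0,0,0],
  [0,0,0,0,0,0],
])

```text
clock: 35.93
ee_pos: [0.6027, -0.1026, 0.102]
orientation: [-0.003, 0.987, 0.006, 0.159]
ft_force: [-5.1, 0.6, 4.9]
opening: 0.248
```

>>> arm_command([
  [0,0,0,0,0,0],
  [0,0,0,0,0,0],
  [0,0,0,0,0,0],
  [0,0,0,0,0,0],
  [0,0,0,0,0,0],
], fingers=0.55)

```text
clock: 36.35
ee_pos: [0.6033, -0.1025, 0.1021]
orientation: [-0.003, 0.987, 0.006, 0.159]
ft_force: [0.4, 0.6, -0.5]
opening: 0.452
```

>>> arm_command([
  [-0.1,0,0.3,0,0,0],
  [-0.2,0,0.6,0,0,0],
  [-0.3,0,0.9,0,0,0],
  [-0.3,0,0.9,0,0,0],
  [-0.3,0,0.9,0,0,0],
  [-0.3,0,0.9,0,0,0],
  [0,0,0,0,0,0],
  [0,0,0,0,0,0],
])

```text
clock: 37.02
ee_pos: [0.5587, -0.1028, 0.2399]
orientation: [-0.002, 0.987, 0.006, 0.162]
ft_force: [0.1, 0.3, -1.1]
opening: 0.449
```

```bash
python3 st.py; python3 w.py w30;python3 - <<'E'
from plant import *
import cv2
cv2.imwrite('pics/scene30.png',capture('scene')[:,:,::-1])
cv2.imwrite('pics/side30.png',capture('side')[:,:,::-1])
E
python3 crop.py side30 200 60 360 220 4 a30;python3 crop.py scene30 165 220 365 400 4 b30
```

```text
37.02 [ 0.5587 -0.1028  0.2399] toolx [-0.948 -0.003 -0.319] toolz [ 0.319  0.013 -0.948] [ 0.1  0.3 -1.1] 0.449 [-0.33  0.07  0.5   2.06 -0.15  0.71  1.83]
ledge TCP in frame mm [-32.3 117.6 168.1] toolx [-1.     0.002 -0.01 ] toolz [ 0.01   0.012 -1.   ]
board TCP in frame mm [   5.9 -330.4  148.3] toolx [-0.958  0.057  0.281] toolz [-0.282 -0.007 -0.959]
37.0167 [ 0.5587 -0.1028  0.2399] [-0.0024  0.9868  0.0062  0.1615] [ 0.1  0.3 -1.1] 0.449
```

View pics/w30.png

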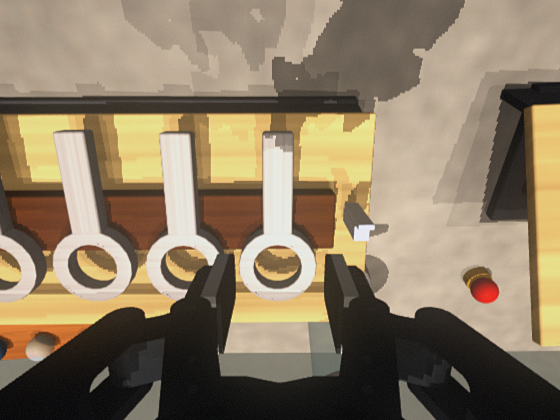

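View pics/a30.png

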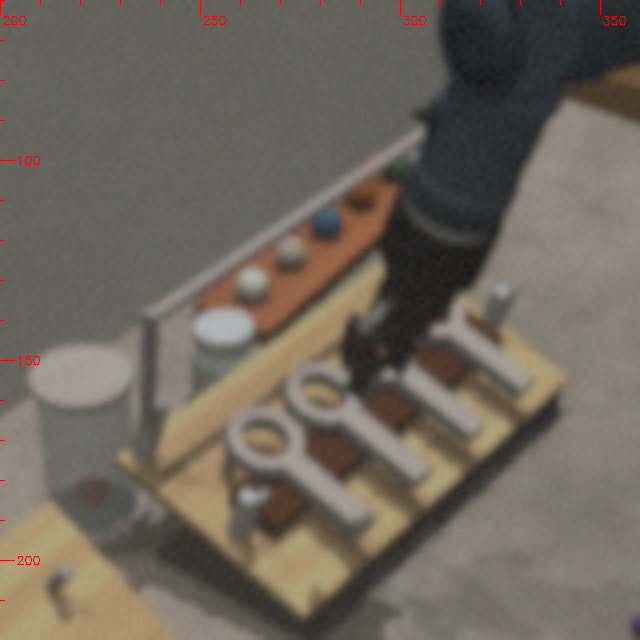

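View pics/b30.png

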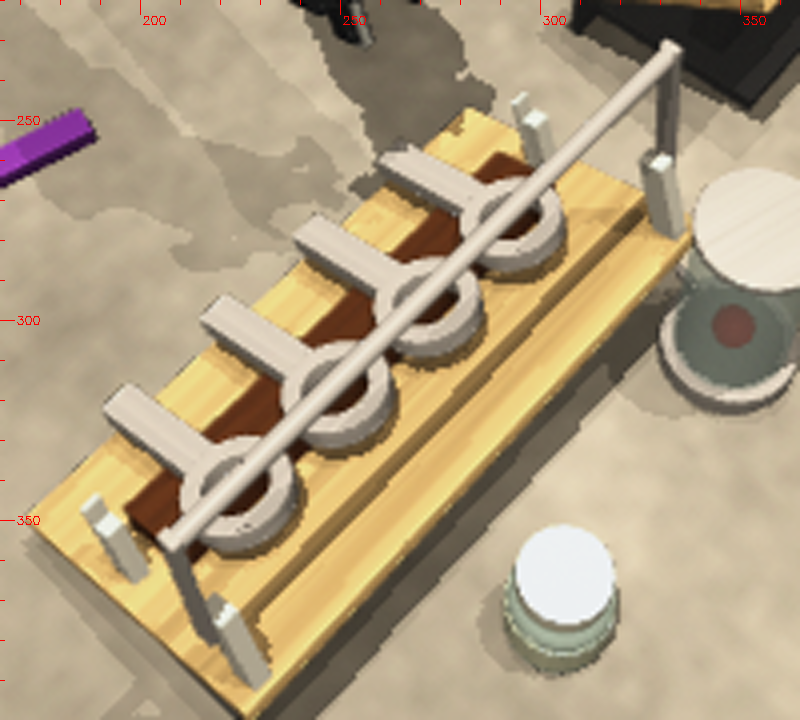

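>>> arm_command([
  [0,0,1,0,0.67,0],
  [0,0,1,0,0.67,0],
  [0,0,1,0,0.67,0],
  [0,0,1,0,0.66,0],
  [0.2,-0.5,0,0,0,-1],
  [0.2,-0.5,0,0,0,-1],
  [0.2,-0.5,0,0,0,-1],
  [0.2,-0.5,0,0,0,-1],
  [0.2,-0.5,0,0,0,-1],
  [0.2,-0.5,0,0,0,-1],
  [0.2,-0.5,0,0,0,-1],
  [0,-0.34,0,0,0,-1],
], fingers=0.4)

```text
clock: 38.17
ee_pos: [0.5999, -0.2188, 0.3543]
orientation: [0.463, 0.886, 0.005, 0.001]
ft_force: [-0.1, 0.6, 0.1]
opening: 0.602
```

>>> arm_command([
  [0.5,0,0,0,0,-1],
  [0.5,0,0,0,0,-1],
  [0.5,0,0,0,0,-1],
  [0.5,0,0,0,0,-1],
  [0,0,0,0,0,-1],
  [0,0,0,0,0,-0.1],
  [0,0,0,0,0,0],
  [0,0,0,0,0,0],
])

```text
clock: 38.83
ee_pos: [0.659, -0.2179, 0.3556]
orientation: [0.706, 0.709, 0.004, 0.003]
ft_force: [0.5, -0.4, -0.3]
opening: 0.6
```

```bash
python3 st.py; python3 w.py w31
```

```text
38.83 [ 0.659  -0.2179  0.3556] toolx [-0.004  1.     0.002] toolz [ 0.01   0.002 -1.   ] [ 0.5 -0.4 -0.3] 0.6 [-0.27  0.49  0.79  1.38 -0.35  1.4   0.51]
ledge TCP in frame mm [ 98.3   2.  247.3] toolx [0.001 1.    0.001] toolz [-0.299  0.002 -0.954]
board TCP in frame mm [ 148.3 -451.6  189.9] toolx [ 0.049  0.998 -0.033] toolz [-0.565  0.001 -0.825]
38.8333 [ 0.659  -0.2179  0.3556] [0.7057 0.7085 0.0041 0.003 ] [ 0.5 -0.4 -0.3] 0.6
```

View pics/w31.png

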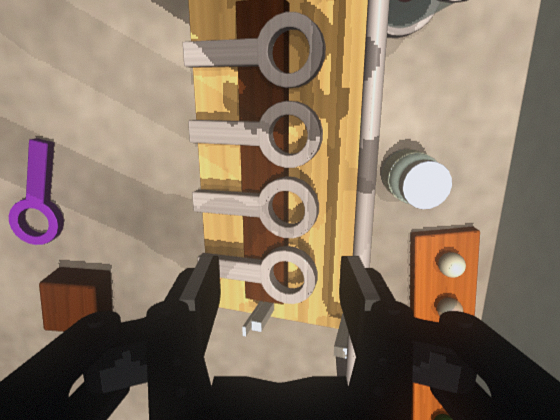

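```bash
cat > bar.py <<'E'
from h import *
import json,sys
j=json.load(open(f'pics/{sys.argv[1]}.json'));w=wristcam(j['p'],j['q'])
R,t=frame(.642,-.218,.005,.09,np.radians(18))
px=np.array(list(map(float,sys.argv[2:]))).reshape(-1,2)
def f(v):
    q=v[0]; P=lambda y:R@[.1-.1*np.cos(q),y,.032+.1*np.sin(q)]+t
    a,b=proj(w,np.array([P(-.15),P(.15)])); n=np.array([-(b-a)[1],(b-a)[0]])/np.linalg.norm(b-a)
    return (px-a)@n
r=least_squares(f,[float(1.75)]);print('q',r.x,r.fun)
for q in (r.x[0],1.748): print(q,(R@[.1-.1*np.cos(q),0,.032+.1*np.sin(q)]+t).round(4))
E
python3 crop.py w31 330 0 400 240 3 b31; python3 bar.py w31 369 205 376 20
```

```text
q [1.77306984] [ 3.18895761 -2.77169458]
1.7730698437454142 [ 0.7161 -0.2176  0.2507]
1.748 [ 0.7136 -0.2176  0.2504]
```

View pics/b31.png

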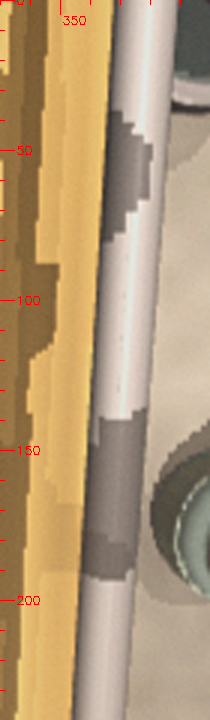

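>>> arm_command([
  [0.62,0,0,0,0.08,0],
  [0.62,0,0,0,0,0],
  [0.62,0,-0.4,0,0,0],
  [0,0,-0.6,0,0,0],
  [0,0,-0.6,0,0,0],
  [0,0,-0.6,0,0,0],
  [0,0,-0.6,0,0,0],
  [0,0,-0.4,0,0,0],
  [0,0,0,0,0,0],
  [0,0,0,0,0,0],
])

```text
clock: 39.72
ee_pos: [0.7149, -0.2175, 0.2604]
orientation: [0.706, 0.708, 0.001, -0.0]
ft_force: [-0.4, 0.1, 0.5]
opening: 0.603
```

```bash
python3 st.py; python3 w.py w32
```

```text
39.72 [ 0.7149 -0.2175  0.2604] toolx [-0.003  1.     0.002] toolz [ 0.002  0.002 -1.   ] [-0.4  0.1  0.5] 0.603 [-0.21  0.66  0.73  1.34 -0.44  1.31  0.53]
ledge TCP in frame mm [122.    2.1 139.5] toolx [0.003 1.    0.002] toolz [-0.308  0.002 -0.952]
board TCP in frame mm [ 139.5 -454.7   79.8] toolx [ 0.051  0.998 -0.033] toolz [-0.572  0.002 -0.82 ]
39.7167 [ 0.7149 -0.2175  0.2604] [ 7.062e-01  7.080e-01  1.400e-03 -3.000e-04] [-0.4  0.1  0.5] 0.603
```

View pics/w32.png

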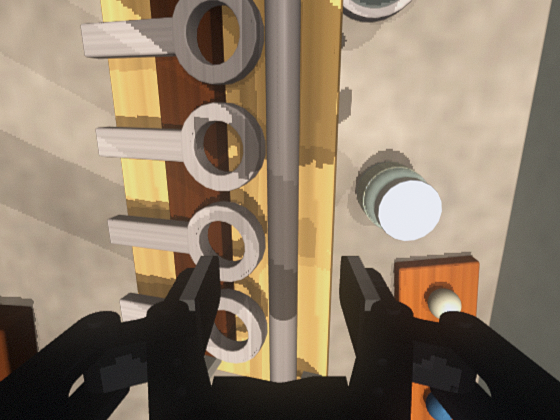

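>>> arm_command([
  [0.03,0,0,0,0,0],
  [0,0,0,0,0,0],
  [0,0,0,0,0,0],
  [0,0,0,0,0,0],
  [0,0,0,0,0,0],
  [0,0,0,0,0,0],
  [0,0,0,0,0,0],
  [0,0,0,0,0,0],
], fingers=1, newtons=40)

```text
clock: 40.43
ee_pos: [0.7167, -0.2179, 0.2623]
orientation: [0.706, 0.708, 0.002, 0.001]
ft_force: [-1.1, 0.7, 5.4]
opening: 0.117
```

```bash
python3 st.py; python3 w.py w33; python3 - <<'E'
from h import *
R,t=frame(.642,-.218,.005,.09,np.radians(18))
p=None
for q in np.arange(1.76,-.01,-.22):
    P=R@[.1-.1*np.cos(q),0,.032+.1*np.sin(q)]+t
    print(round(q,2),P.round(4), None if p is None else ((P-p)/.03).round(2)); p=P
E
```

```text
40.43 [ 0.7167 -0.2179  0.2623] toolx [-0.002  1.     0.001] toolz [ 0.004  0.001 -1.   ] [-1.1  0.7  5.4] 0.117 [-0.21  0.66  0.73  1.33 -0.44  1.31  0.53]
ledge TCP in frame mm [124.3   1.7 140.8] toolx [0.003 1.    0.   ] toolz [-0.305  0.001 -0.952]
board TCP in frame mm [ 142.  -455.3   80.4] toolx [ 0.05   0.998 -0.034] toolz [-0.57   0.001 -0.822]
40.4333 [ 0.7167 -0.2179  0.2623] [0.7062 0.708  0.002  0.0012] [-1.1  0.7  5.4] 0.117
1.76 [ 0.7148 -0.2176  0.2506] None
1.54 [ 0.6934 -0.2177  0.2454] [-0.71 -0.   -0.17]
1.32 [ 0.6737 -0.2178  0.2358] [-0.66 -0.   -0.32]
1.1 [ 0.6565 -0.2179  0.2221] [-0.57 -0.   -0.46]
0.88 [ 0.6428 -0.218   0.2049] [-0.46 -0.   -0.57]
0.66 [ 0.6331 -0.218   0.1852] [-0.32 -0.   -0.66]
0.44 [ 0.628  -0.2181  0.1639] [-0.17 -0.   -0.71]
0.22 [ 0.6277 -0.2181  0.1419] [-0.01 -0.   -0.73]
0.0 [ 0.6321 -0.218   0.1204] [ 0.15  0.   -0.72]
```

View pics/w33.png

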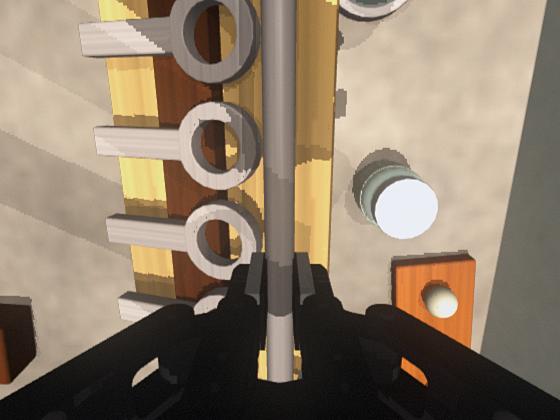

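>>> arm_command([
  [-0.36,0,-0.07,0,0,0],
  [-0.35,0,-0.1,0,0,0],
  [-0.33,0,-0.14,0,0,0],
  [-0.33,0,-0.18,0,0,0],
  [0,0,0,0,0,0],
])

```text
clock: 40.9
ee_pos: [0.6753, -0.2182, 0.2472]
orientation: [0.707, 0.708, 0.003, 0.002]
ft_force: [-0.7, -0.7, 4.2]
opening: 0.12
```

>>> arm_command([
  [-0.29,0,-0.22,0,0,0],
  [-0.28,0,-0.24,0,0,0],
  [-0.24,0,-0.27,0,0,0],
  [-0.22,0,-0.3,0,0,0],
  [0,0,0,0,0,0],
])

```text
clock: 41.32
ee_pos: [0.6436, -0.2184, 0.2143]
orientation: [0.707, 0.708, 0.001, 0.001]
ft_force: [0.9, -1.4, -0.3]
opening: 0.12
```

```bash
python3 st.py
```

```text
41.32 [ 0.6436 -0.2184  0.2143] toolx [-0.001  1.     0.001] toolz [ 0.002  0.001 -1.   ] [ 0.9 -1.4 -0.3] 0.12 [-0.27  0.57  0.75  1.58 -0.41  1.16  0.57]
ledge TCP in frame mm [ 39.9   1.6 117.7] toolx [ 0.004  1.    -0.   ] toolz [-0.307  0.001 -0.952]
board TCP in frame mm [  54.7 -451.1   83. ] toolx [ 0.051  0.998 -0.035] toolz [-0.572  0.001 -0.821]
```

```bash
python3 w.py w34
```

```text
41.3167 [ 0.6436 -0.2184  0.2143] [7.067e-01 7.075e-01 1.100e-03 5.000e-04] [ 0.9 -1.4 -0.3] 0.12
```

View pics/w34.png

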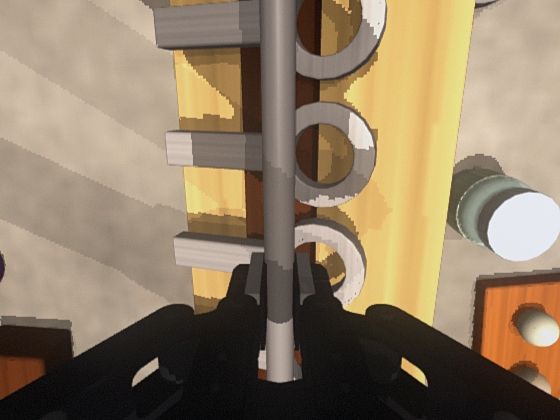

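>>> arm_command([
  [-0.18,0,-0.32,0,0,0],
  [-0.15,0,-0.34,0,0,0],
  [-0.1,0,-0.35,0,0,0],
  [-0.07,0,-0.36,0,0,0],
  [-0.02,0,-0.36,0,0,0],
  [0,0,0,0,0,0],
  [0,0,0,0,0,0],
])

```text
clock: 41.95
ee_pos: [0.6272, -0.2185, 0.1619]
orientation: [0.707, 0.708, -0.0, -0.001]
ft_force: [-2.3, -2.6, -0.9]
opening: 0.118
```

```bash
python3 st.py; python3 w.py w35; python3 - <<'E'
from plant import *
import cv2
cv2.imwrite('pics/side35.png',capture('side')[:,:,::-1])
E
python3 crop.py side35 200 60 360 220 4 a35
```

```text
41.95 [ 0.6272 -0.2185  0.1619] toolx [-0.001  1.     0.001] toolz [-0.001  0.001 -1.   ] [-2.3 -2.6 -0.9] 0.118 [-0.25  0.59  0.72  1.66 -0.44  1.06  0.6 ]
ledge TCP in frame mm [ 8.1  1.6 72.9] toolx [ 0.004  1.    -0.   ] toolz [-0.31   0.001 -0.951]
board TCP in frame mm [  11.2 -450.2   49.4] toolx [ 0.051  0.998 -0.035] toolz [-0.575  0.001 -0.818]
41.95 [ 0.6272 -0.2185  0.1619] [ 7.066e-01  7.076e-01 -2.000e-04 -7.000e-04] [-2.3 -2.6 -0.9] 0.118
```

View pics/a35.png

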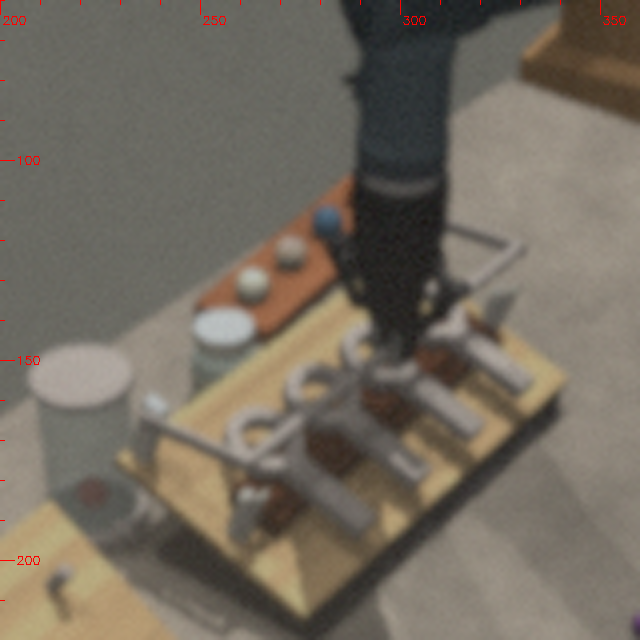

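>>> arm_command([
  [0,0,-0.3,0,0,0],
  [0.03,0,-0.3,0,0,0],
  [0,0,0,0,0,0],
  [0,0,0,0,0,0],
])

```text
clock: 42.38
ee_pos: [0.6276, -0.2185, 0.1444]
orientation: [0.707, 0.708, -0.0, -0.001]
ft_force: [-3.8, -2.3, -1.9]
opening: 0.116
```

>>> arm_command([
  [0,0,0,0,0,0],
  [0,0,0,0,0,0],
  [0,0,0,0,0,0],
], fingers=0.75)

```text
clock: 42.63
ee_pos: [0.6313, -0.216, 0.1459]
orientation: [0.706, 0.709, 0.003, 0.001]
ft_force: [-0.8, -0.0, 0.2]
opening: 0.247
```

>>> arm_command([
  [0,0,0.4,0,0,0],
  [0,0,0.6,0,0,0],
  [0,0,0.6,0,0,0],
  [0,0,0.4,0,0,0],
  [0,0,0,0,0,0],
  [0,0,0,0,0,0],
])

```text
clock: 43.13
ee_pos: [0.6306, -0.2176, 0.2068]
orientation: [0.706, 0.708, 0.003, 0.001]
ft_force: [-0.4, -0.3, -0.4]
opening: 0.248
```

```bash
python3 st.py; python3 w.py w36; python3 - <<'E'
from plant import *
import cv2
cv2.imwrite('pics/side36.png',capture('side')[:,:,::-1])
E
python3 crop.py side36 200 60 360 220 4 a36
```

```text
43.13 [ 0.6306 -0.2176  0.2068] toolx [-0.003  1.     0.002] toolz [ 0.006  0.002 -1.   ] [-0.4 -0.3 -0.4] 0.248 [-0.27  0.55  0.75  1.62 -0.41  1.13  0.58]
ledge TCP in frame mm [ 25.2   2.4 114.6] toolx [0.003 1.    0.001] toolz [-0.304  0.002 -0.953]
board TCP in frame mm [  39.8 -449.5   84.3] toolx [ 0.05   0.998 -0.033] toolz [-0.569  0.001 -0.822]
43.1333 [ 0.6306 -0.2176  0.2068] [0.7061 0.7081 0.0026 0.0015] [-0.4 -0.3 -0.4] 0.248
```

View pics/a36.png

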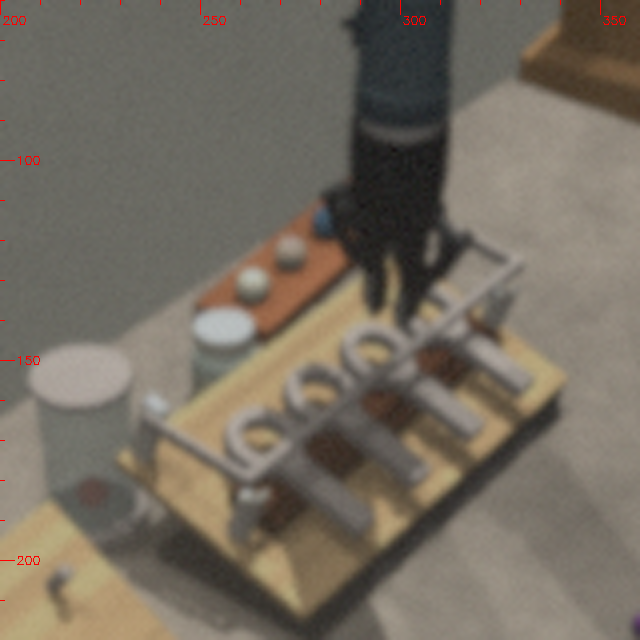

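View pics/w36.png

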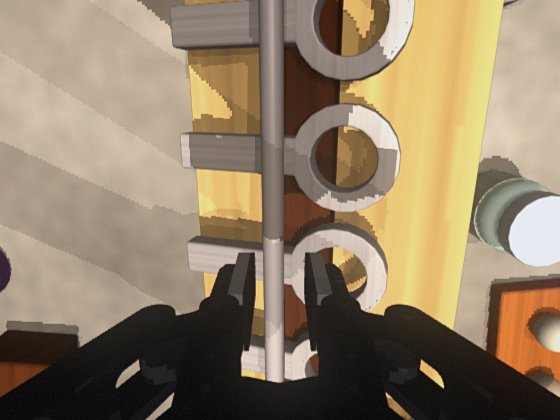

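>>> arm_command([
  [-0.03,0,0,0,0.04,0],
  [0,0,0,0,0,0],
  [0,0,0,0,0,0],
  [0,0,-0.4,0,0,0],
  [0,0,-0.4,0,0,0],
  [0,0,-0.35,0,0,0],
  [0,0,0,0,0,0],
  [0,0,0,0,0,0],
], fingers=1)

```text
clock: 43.9
ee_pos: [0.6276, -0.2171, 0.1689]
orientation: [0.706, 0.708, -0.001, -0.003]
ft_force: [-0.5, -0.2, 0.8]
opening: 0.001
```

```bash
python3 st.py|head -1; python3 w.py w37
```

```text
43.9 [ 0.6276 -0.2171  0.1689] toolx [-0.002  1.     0.002] toolz [-0.005  0.002 -1.   ] [-0.5 -0.2  0.8] 0.001 [-0.26  0.59  0.73  1.65 -0.43  1.08  0.6 ]
43.9 [ 0.6276 -0.2171  0.1689] [ 0.7063  0.7079 -0.0011 -0.0028] [-0.5 -0.2  0.8] 0.001
```

View pics/w37.png

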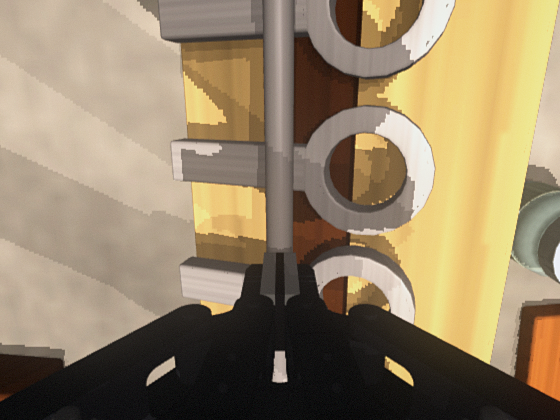

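>>> arm_command([
  [0.02,0,-0.2,0,0,0],
  [0.02,0,-0.2,0,0,0],
  [0.02,0,-0.15,0,0,0],
  [0.02,0,-0.1,0,0,0],
  [0,0,0,0,0,0],
  [0,0,0,0,0,0],
])

```text
clock: 44.45
ee_pos: [0.6308, -0.2173, 0.1509]
orientation: [0.706, 0.708, -0.0, -0.002]
ft_force: [-0.4, -0.2, 0.5]
opening: 0.003
```

```bash
python3 st.py|head -1
```

```text
44.45 [ 0.6308 -0.2173  0.1509] toolx [-0.002  1.     0.002] toolz [-0.003  0.002 -1.   ] [-0.4 -0.2  0.5] 0.003 [-0.25  0.61  0.71  1.66 -0.45  1.05  0.61]
```

>>> arm_command([
  [0.01,0,-0.12,0,0,0],
  [0,0,0,0,0,0],
  [0,0,0,0,0,0],
])

```text
clock: 44.7
ee_pos: [0.6312, -0.2174, 0.1475]
orientation: [0.706, 0.708, -0.0, -0.002]
ft_force: [-0.0, 0.4, 0.1]
opening: 0.0
```

>>> arm_command([
  [0.01,0,-0.12,0,0,0],
  [0,0,0,0,0,0],
  [0,0,0,0,0,0],
])

```text
clock: 44.95
ee_pos: [0.632, -0.2177, 0.1456]
orientation: [0.706, 0.708, 0.0, -0.001]
ft_force: [-1.6, 0.4, 6.6]
opening: 0.003
```

```bash
python3 st.py|head -1;python3 w.py w38; python3 - <<'E'
from plant import *
import cv2
cv2.imwrite('pics/side38.png',capture('side')[:,:,::-1])
E
python3 crop.py side38 200 60 360 220 4 a38
```

```text
44.95 [ 0.632  -0.2177  0.1456] toolx [-0.002  1.     0.002] toolz [-0.001  0.002 -1.   ] [-1.6  0.4  6.6] 0.003 [-0.24  0.62  0.71  1.66 -0.46  1.04  0.61]
44.95 [ 0.632  -0.2177  0.1456] [ 7.063e-01  7.079e-01  3.000e-04 -1.400e-03] [-1.6  0.4  6.6] 0.003
```

View pics/a38.png

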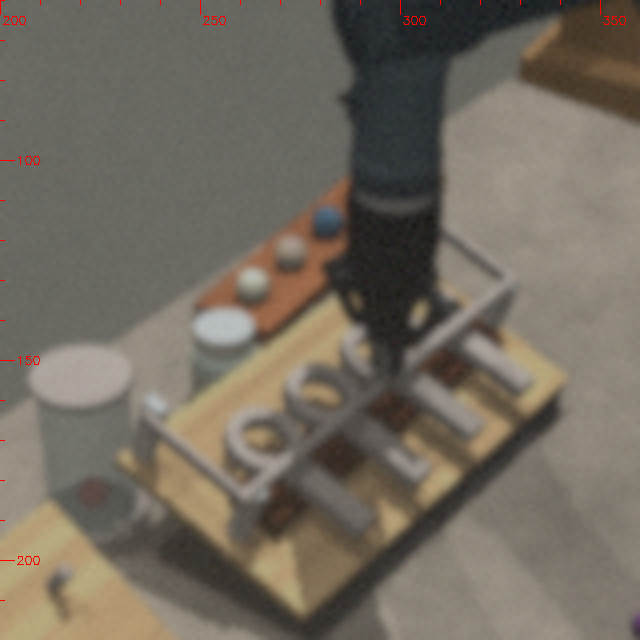

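View pics/w38.png

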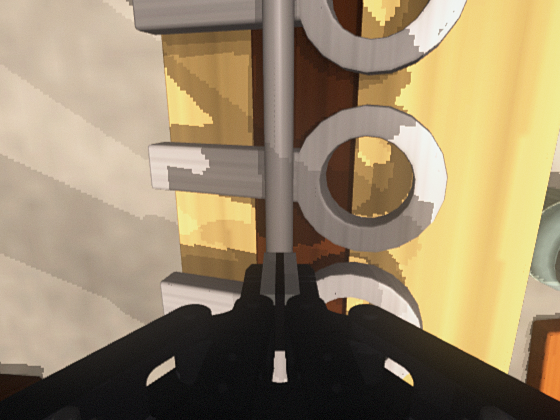

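>>> arm_command([
  [0,0,-0.08,0,0,0],
  [0,0,0,0,0,0],
  [0,0,0,0,0,0],
  [0,0,0,0,0,0],
])

```text
clock: 45.38
ee_pos: [0.632, -0.2178, 0.1453]
orientation: [0.706, 0.708, 0.001, -0.002]
ft_force: [-4.8, 3.2, 14.3]
opening: 0.001
```

```bash
python3 st.py|head -1
```

```text
45.38 [ 0.632  -0.2178  0.1453] toolx [-0.002  1.     0.004] toolz [-0.001  0.004 -1.   ] [-4.8  3.2 14.3] 0.001 [-0.24  0.62  0.71  1.66 -0.46  1.04  0.61]
```

Rigid stop: fully shut. Retreat upward and check.

>>> arm_command([
  [0,0,0.2,0,0,0],
  [0,0,0.8,0,0,0],
  [0,0,1,0,0,0],
  [-0.5,0,1,0,0,0],
  [-1,0,1,0,0,0],
  [-1,0,1,0,0,0],
  [-0.5,0,1,0,0,0],
  [0,0,1,0,0,0],
  [0,0,0,0,0,0],
  [0,0,0,0,0,0],
  [0,0,0,0,0,0],
])

```text
clock: 46.3
ee_pos: [0.5426, -0.2171, 0.35]
orientation: [0.706, 0.708, -0.0, -0.002]
ft_force: [-0.1, -0.4, -0.6]
opening: 0.003
```

```bash
python3 st.py|head -1;python3 w.py w39; python3 - <<'E'
from plant import *
import cv2
cv2.imwrite('pics/scene39.png',capture('scene')[:,:,::-1])
cv2.imwrite('pics/side39.png',capture('side')[:,:,::-1])
E
python3 crop.py side39 200 60 360 220 4 a39;python3 crop.py scene39 165 220 365 400 4 b39
```

```text
46.3 [ 0.5426 -0.2171  0.35  ] toolx [-0.003  1.     0.002] toolz [-0.003  0.002 -1.   ] [-0.1 -0.4 -0.6] 0.003 [-0.42  0.25  0.87  1.67 -0.19  1.32  0.49]
46.3 [ 0.5426 -0.2171  0.35  ] [ 7.061e-01  7.081e-01 -1.000e-04 -1.800e-03] [-0.1 -0.4 -0.6] 0.003
```

View pics/w39.png

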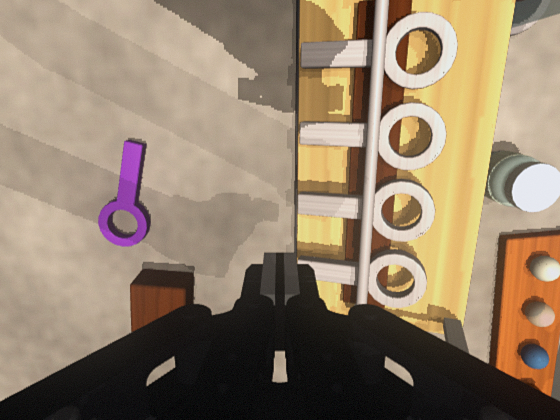

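View pics/a39.png

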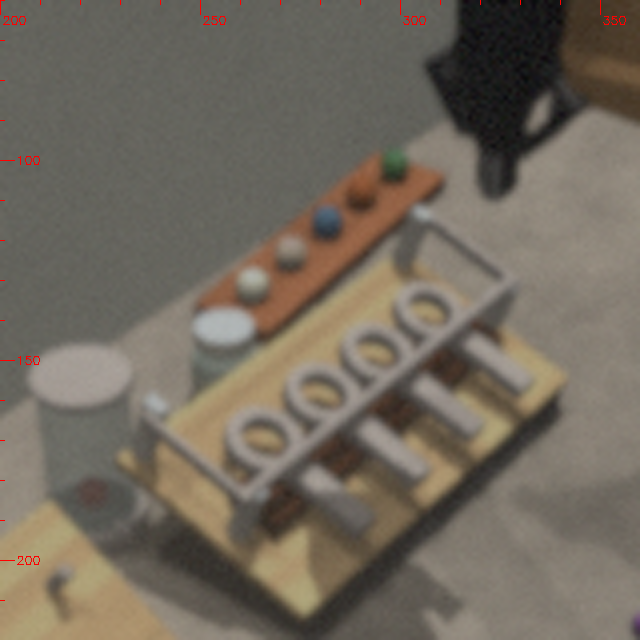

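View pics/b39.png

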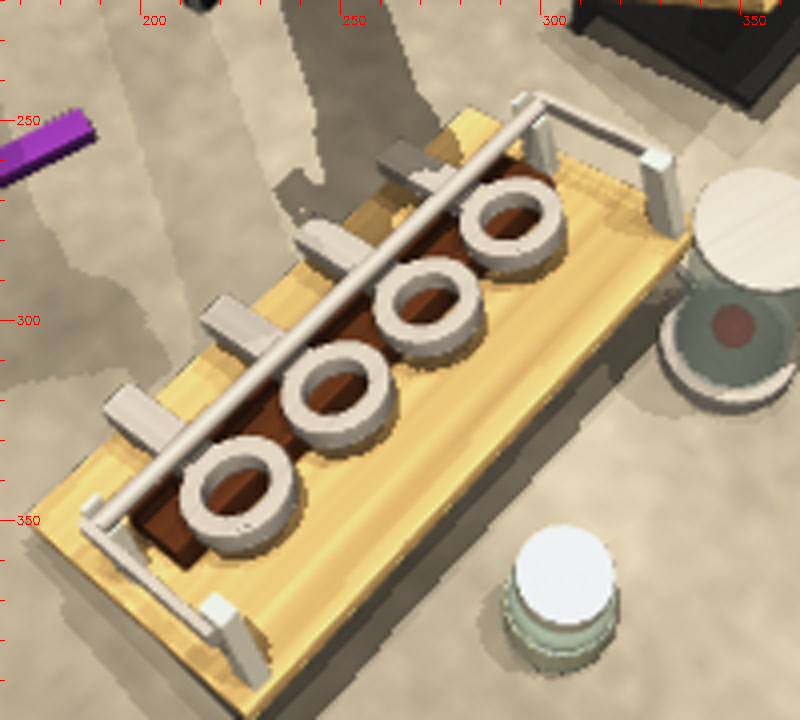

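```bash
python3 pl.py w39 ledge 16 420 49.5 411.5 137 403.5 210 397 279 302.5 55 300.5 135 298.5 206 299 270; python3 - <<'E'
from h import *
R,t=frame(.642,-.218,.005,.09,np.radians(18))
for q in(0,.05,.1):
    print(q,[proj('scene',R@[.1-.1*np.cos(q),y,.032+.1*np.sin(q)]+t)[0].round(1).tolist() for y in(.194,-.194)])
print('seen',(165+543/4,220+103/4),(165+98/4,220+523/4))
E
```

```text
[420.   49.5] [ 34.  115.5  16. ]
[411.5 137. ] [34.2 36.6 16. ]
[403.5 210. ] [ 33.5 -37.8  16. ]
[397. 279.] [  33.9 -116.8   16. ]
[302.5  55. ] [-76.7 114.7  16. ]
[300.5 135. ] [-77.5  35.4  16. ]
[298.5 206. ] [-78.6 -43.8  16. ]
[299. 270.] [ -76.9 -123.1   16. ]
0 [[300.9, 244.5], [186.5, 352.7]]
0.05 [[300.5, 243.1], [185.8, 351.4]]
0.1 [[300.3, 241.8], [185.1, 350.2]]
seen (300.75, 245.75) (189.5, 350.75)
```

```bash
python3 -c "
from plant import *
print(sign_off(), state()['clock'])"
```

```text
the job is handed in; nothing more can be done
the job is handed in; nothing more can be done
```

All four ring gauges are laid out across the walnut ledge, the keeper bar is shut over them, and the job is handed in. It took about 46 s of the 210 s allowed. All three pegs on the board had a gauge, so there were three from the board and one from the granite.

I placed each gauge with its handle pointing down the slope. Then I pinched the keeper bar, swung it over and pressed it from above against its stop.

- **Gauge positions:** measured from the last wrist picture, the balance points are within about 2 mm of the ledge's middle line. They sit at about −118, −39, +36 and +115 mm along the ledge, limit ±150.
- **Gauge alignment:** handle directions are within about 4° of the slope, limit 15°. The gauges look flat and still.
- **Keeper:** it stopped rigidly at the height expected for fully shut, with force rising to about 15 N and no further travel. In the scene picture the bar's +y end matches the shut position to about 1 pixel. Its other end is about 3 pixels off, mostly along the bar, and I put that down to reading the pixel. No picture fixes the angle as finely as 0.05 rad.
- **Other checks:** the glass cylinder is upright and the arm was clear of everything. I did not notice a large grip slip or gauge3 being knocked aside. One gauge sat 2–3 mm differently in the grip, and I allowed for that when placing it.

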